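# Weigh the tea cakes and set them out for collection

## Task

A neighbour is coming to collect the pressed tea cakes that lie about on the ledge: put the bare bamboo board in the middle of the scale's pan and zero the scale with its round key, then stack every cake flat in one centred pile in the middle of the board and press the long key to hold the reading. After that lift the board off with its pile and leave it standing in the middle of the walnut key box's top. Press the keys firmly until they respond but never with more than 30 N, do not press the round key again once there is tea on the scale, and leave the other things on the ledge where they are.

Things in the scene. Friction and masses are not known exactly. Their poses are not given: they have to be found in the camera images.
- scale: White plastic postal scale, fixed to the ledge: housing 200 mm deep (its x), 170 mm wide (its y), top 24 mm above the ledge. Origin: centre of its underside. A round rigid steel pan, 140 mm in diameter, top 34 mm above the ledge, is centred 28 mm to +x of the origin; the front panel with display and two keys lies along the -x edge.
- pan (a point): Centre of the top face of the steel pan (pan 140 mm in diameter); axes as the scale.
- round_key: Round grey membrane key, white face, 26 mm in diameter; zeroes the scale. 74 mm to -x and 50 mm to +y of the scale's origin. Origin: centre of its top face, 26.5 mm above the ledge. Pressed straight down it gives at most 1.5 mm against a spring of about 5 N per mm, then is solid. It responds when the fingers press it with over 4 N for 0.2 s; over 30 N spoils it.
- long_key: Oblong grey membrane key with a white face, 20 mm (its x) by 38 mm (its y), that holds the reading; at the -y end of the front panel, 74 mm to -x and 50 mm to -y of the scale's origin. Origin: centre of its top face, 26.5 mm above the ledge. Same travel, spring and force as the round key.
- board: Loose bamboo board with round ends, 64 mm wide (its x), 110 mm long (its y), 14 mm thick, 120 g; flat bare top. Origin: centre of its underside. Its straight long sides (46 mm of straight edge) can be gripped across the 64 mm width, also when it is loaded.
- board_top (a point): Centre of the board's top face, 14 mm above its origin.
- key_box: Walnut key box, fixed to the ledge, 130 mm deep (its x) by 180 mm wide (its y) by 64 mm high, with a shallow drawer in front (-x side, small brass knob; it stays shut). Origin: centre of its underside.
- box_top (a point): Centre of the key box's flat top, 64 mm above the ledge; axes as the box.
- bead_dish: Bystander: glass dish of beads, 66 mm in diameter, 22 mm high. Origin: centre of its underside.
- polish_tin: Bystander: round steel shoe-polish tin 54 mm in diameter, 20 mm high. Origin: centre of its underside.
- coin_tray: Bystander: blue silicone coin tray, 82 by 110 mm, 14 mm high. Origin: centre of its underside.
- remote: Bystander: black remote control, 150 by 44 mm, 17 mm high. Origin: centre of its underside.
- opener: Bystander: chrome bottle opener, about 125 by 36 mm, 6 mm high. Origin: in its handle, underside.
- cake1: Pressed tea cake, dark brown flat disc 46 mm in diameter, 9 mm thick, about 20 g; all alike, three to five are there, scattered on the ledge on the +y side. Origin: centre of its underside; z is its axis.
- cake2: Another such tea cake, or absent.
- cake3: Another such tea cake, or absent.
- cake4: Another such tea cake, or absent.
- cake5: Another such tea cake, or absent.
Not all that is in view belongs to the job. What is shaped like the cake3 but green or yellow is not meant.

How it is judged (in metres and radians):
On the way, in this order (a step that is already met when the one before it is completed fails the run):
1. zeroed: the round key is pressed with over 4 N for 0.2 s while the bare board stands on the pan within 25 mm of its centre and no tea is on the scale (contact force between the fingers and round_key above 4 N and horizontal distance between board and pan below 0.025 m and z of board in the frame of pan between -0.006 and 0.006 m and angle between board's own z axis and vertical below 0.06 rad and horizontal distance between each of cake1, cake2, cake3, cake4, cake5 and pan above 0.09 m), for 0.2 s.
2. reading held: the long key is pressed with over 4 N for 0.2 s, the board as before, every cake flat in one pile within 10 mm of the board's centre (contact force between the fingers and long_key above 4 N and horizontal distance between board and pan below 0.025 m and z of board in the frame of pan between -0.006 and 0.006 m and angle between board's own z axis and vertical below 0.06 rad and horizontal distance between each of cake1, cake2, cake3, cake4, cake5 and board_top below 0.01 m and z of each of cake1, cake2, cake3, cake4, cake5 in the frame of board_top above -0.004 m and angle between the z axis of each of cake1, cake2, cake3, cake4, cake5 and the z axis of board, either way round below 0.12 rad), for 0.2 s.
At the end, for the whole second after the job is handed in: The board stands flat on the key box's top, its centre within 30 mm of the top's centre, with every tea cake lying flat in one pile on it, each within 12 mm of the board's centre, all at rest and let go (horizontal distance between board and box_top below 0.03 m and z of board in the frame of box_top between -0.006 and 0.006 m and angle between board's own z axis and vertical below 0.06 rad and linear speed of each of board, cake1, cake2, cake3, cake4, cake5 below 0.02 m/s and horizontal distance between each of cake1, cake2, cake3, cake4, cake5 and board_top below 0.012 m and z of each of cake1, cake2, cake3, cake4, cake5 in the frame of board_top above -0.004 m and angle between the z axis of each of cake1, cake2, cake3, cake4, cake5 and the z axis of board, either way round below 0.12 rad); the robot touches nothing.
It fails at once if a key is pressed with more than 30 N (contact force between anything else and round_key above 30 N or contact force between anything else and long_key above 30 N).
It fails at once if the round key is pressed again with tea on the scale (contact force between the fingers and round_key above 4 N and horizontal distance between any of cake1, cake2, cake3, cake4, cake5 and pan below 0.07 m).
It fails at once if a bystander is moved by more than 50 mm (distance of any of coin_tray, bead_dish, polish_tin, remote, opener from where it was at the start of the episode above 0.05 m).
It fails at once if the bead dish is tipped by more than 0.5 rad (angle between bead_dish's own z axis and vertical above 0.5 rad).
Of cake1, cake2, cake3, cake4, cake5 only 3 to 5 are there at a start; the rules pass over those that are not, and their reading is None.
At some moment in a run one of cake1, cake2, cake3, cake4, cake5, board may be knocked a few centimetres aside while the robot is not near it.
It also fails if it takes over 208 s, if anything falls off the work surface, if the arm or the gripper's body presses on something with over 40 N, if the wrist force passes 120 N, or if a joint passes its speed limit or range.

## Robot

A 6-joint arm with a two-finger parallel gripper is mounted at the origin on the work surface. World frame = base frame: x ahead of the robot, y to its left, z up, the work surface at z = 0. Lengths are in mm, angles in degrees, forces in N, time in s.
With the tool pointing down it reaches from about 300 to 775 mm from the base axis. Payload 14.6 kg.
Tool frame: the origin (TCP) lies at the very end of the fingers, on their centre line; the grasp point (between the pads) lies 19 mm behind it; z points along the fingers, y is the line along which they close (so a half turn about z gives the same grasp; the last joint's range is limited). The gripper opens to 85 mm and grips with 20 to 120 N. Pads are 22 mm wide; open, the fingers measure 114 mm over their backs; the gripper's body (76 mm by 85 mm) begins 54 mm behind the grasp point. The pads swing forward as they close: fully open they stand 13 mm farther back than shut.
Start: joints at [70.841, 17.183, 87.147, -0, 75.671, -3.816], TCP at [145.533, 530.386, 231.281] pointing down, gripper open.
Joint ranges: [-173.82, 173.82], [-45.26, 126.66], [13.44, 144.39], [-59.66, 239.66], [0, 175.72], [-146.38, 146.38]. Speed limits (degrees/s): [127.2, 127.2, 147.25, 180, 180, 180].

## Interface

Orientations are given as [roll, pitch, yaw] about the fixed x, y, z axes, in that order (R = Rz(yaw) Ry(pitch) Rx(roll)).
In Python, from rig import state, cams, job, finder gives the robot as it stands.
- The arm moves only by the tool step_arm, never from a script. Its argument "targets" is one flat list of numbers, 7 for each row, row after row: the opening, from 0 (shut) to 1 (fully open), then the shift along the tool's x, y, z normalised to -1 to 1, where 1 is 0.05 m, then the turn, a rotation vector about the tool's x, y, z normalised to -1 to 1, where 1 is 0.08 rad. A call has 1 to 20 rows; each row shifts and turns the commanded pose from where the row before left it, along the tool's axes as they then stand; what a row does not reach is not made up. A row lasts 1/8 s, in which the tool goes at most 62.5 mm and 10.7 degrees, less where a joint would pass 70% of its speed; a pose out of reach is approached as far as the arm can. A call with a number of a shift or a turn outside -1 to 1 is refused whole. A call with a gripper value outside its range is refused whole. The fingers move at their own pace and stop on an object; "grip_force" is the grip in N (left out, the last holds). Time passes only in rows, so rows that do not move let the fingers close. It gives the time, the measured TCP pose, the force, the opening and the grip force at its end, in the units of the state.
- state(): the state, without advancing time (a new reading comes with each control period).
- cams.grab_frame(name): name is "side" or "top"; returns the picture (384x512x3 uint8, red, green, blue); there is no depth.
- cams.camera_params(name): a dict with "fx", "fy", "cx", "cy" (pixels), "dist" ([k1, k2, p1, p2, k3] as OpenCV has them; the pictures are not rectified), "world_from_camera" (4x4, takes a point from camera to world coordinates). Camera axes: x right, y up, looking along -z (the intrinsics and any distortion apply to the point x, -y, -z); pixel columns grow to the right and rows downward; lengths in mm; the calibration is good to about 2 mm. A picture is of the moment at which its call begins. camera_params takes no time and is no camera call.
- job.close_job(): hands the job in; it is judged then, once.
Trained networks look in the newest picture that a camera, given by its name, has taken for a name from the list of things; names that differ only in an ending like _2 or _b are one class to them, and where a whole thing is asked for, a point or a joint stands for the part that bears it (a point fixed in the world has none). Each returns a list of dicts, best first, with "p" (0 to 1); they miss things now and then, are a little off and sometimes report something else, mostly with a low value. They report only what shows in the picture. A call takes as long as a camera call. They do not tell look-alikes from the thing itself.
- finder.look_for(camera, target): "box" ([left, top, right, bottom] in pixels, round what is visible of it).
The state is a dict: "time_s": time; "q": joint angles; "qd": joint speeds; "joint_torque": joint torques, N m; "tcp_pos": TCP position; "ee_rot": TCP orientation; "force": force on the tool from outside, world axes, zero at the start; "ft_torque": the same for the moment, N m; "opening": finger opening in mm; "grasp_force": force on a finger pad.
Only numpy, scipy, OpenCV 4.12 (cv2) and the standard library are available. Lean on these libraries where they do the work, as an engineer would, in place of code of your own. Each camera call takes 0.05 s, during which the arm holds its last target. There are 200 camera calls.

## Working session

There is one attempt and no reset: what is moved stays moved. The work goes in short steps, Python scripts to look and compute and a tool call to move; the robot and the scene stay as the last step left them, time stands still between calls to the robot, and variables do not carry over. Pictures are saved under pics/ and viewed, at most 14 in all, crops included, and the job is handed in when it is done.

Besides the shell and the picture viewer there is one more tool, called after "Emit:" as name(argument=value, ...), one argument or row to a line, values as JSON. step_arm: Moves the arm, as the interface text tells. Its arguments: {"type":"object","properties":{"targets":{"type":"array","items":{"type":"number","minimum":-1,"maximum":1}},"grip_force":{"type":"number"}},"required":["targets"]}

```bash
mkdir -p pics; ls; cat > h.py <<'E'
import numpy as np,cv2
from rig import state,cams,job,finder
def ray(cam,uv):
    p=cams.camera_params(cam);K=np.array([[p['fx'],0,p['cx']],[0,p['fy'],p['cy']],[0,0,1]])
    u=cv2.undistortPoints(np.array([[uv]],float),K,np.array(p['dist'],float))[0,0]
    T=np.array(p['world_from_camera']);return T[:3,3],T[:3,:3]@np.array([u[0],-u[1],-1])
def at(cam,uv,z):
    o,d=ray(cam,uv);return (o+d*(z-o[2])/d[2])[:2]
def px(cam,P):
    p=cams.camera_params(cam);K=np.array([[p['fx'],0,p['cx']],[0,p['fy'],p['cy']],[0,0,1]])
    T=np.linalg.inv(np.array(p['world_from_camera']));c=T[:3,:3]@np.array(P,float)+T[:3,3]
    return cv2.projectPoints(np.array([[c[0],-c[1],-c[2]]]),np.zeros(3),np.zeros(3),K,np.array(p['dist'],float))[0][0,0]
def save(cam,name,crop=None,s=1):
    im=cams.grab_frame(cam)[:,:,::-1]
    if crop: im=im[crop[1]:crop[3],crop[0]:crop[2]]
    cv2.imwrite('pics/'+name,cv2.resize(im,None,fx=s,fy=s,interpolation=cv2.INTER_CUBIC))
E
python3 - <<'E'
from h import *
for c in('top','side'):
    save(c,c+'0.png',None,1.5)
    p=cams.camera_params(c);print(c,p['fx'],np.round(p['world_from_camera'],2).tolist())
H=dict(scale=24,pan=34,round_key=26,long_key=26,board=14,key_box=64,cake1=9,bead_dish=22,polish_tin=20,coin_tray=14,remote=17,opener=6)
for n,z in H.items():
    for d in finder.look_for('top',n)[:6]:
        b=d['box'];print(n,round(d['p'],2),np.round(b),np.round(at('top',((b[0]+b[2])/2,(b[1]+b[3])/2),z)))
s=state();print(s)
E
```

```text
pics
top 412.8143867730249 [[0.01, 1.0, -0.08, 456.58], [-1.0, 0.01, 0.0, 66.14], [0.01, 0.08, 1.0, 1463.43], [0.0, 0.0, 0.0, 1.0]]
side 448.24660551137447 [[-0.99, 0.11, -0.08, 461.69], [-0.14, -0.78, 0.61, 912.05], [0.0, 0.62, 0.79, 1141.84], [0.0, 0.0, 0.0, 1.0]]
scale 0.7 [248. 150. 300. 209.] [621.   8.]
pan 0.6 [244. 150. 297. 213.] [613.  22.]
long_key 0.45 [281. 195. 295. 204.] [550. -39.]
board 0.56 [302. 223. 330. 248.] [ 427. -141.]
key_box 0.75 [353. 168. 411. 214.] [ 581. -362.]
cake1 0.71 [140. 177. 153. 186.] [610. 462.]
cake1 0.68 [165. 217. 180. 229.] [463. 366.]
cake1 0.66 [182. 237. 192. 250.] [394. 311.]
cake1 0.59 [142. 209. 151. 224.] [485. 457.]
cake1 0.53 [202. 179. 214. 192.] [597. 241.]
cake1 0.45 [166. 183. 180. 193.] [588. 367.]
bead_dish 0.64 [237. 221. 258. 243.] [435. 100.]
bead_dish 0.57 [244. 148. 299. 207.] [627.  18.]
polish_tin 0.72 [203. 207. 213. 224.] [492. 239.]
polish_tin 0.35 [259. 196. 264. 205.] [547.  53.]
coin_tray 0.56 [309. 154. 342. 182.] [ 664. -174.]
remote 0.66 [364. 237. 385. 282.] [ 343. -347.]
opener 0.66 [189. 122. 208. 150.] [777. 280.]
{'time_s': 0.7, 'q': array([ 7.08399957e+01,  1.71828013e+01,  8.71475445e+01,  2.15470002e-03,
        7.56705745e+01, -3.81549621e+00]), 'qd': array([-0.11821747, -0.00206347, -0.09893767,  0.12722323,  0.00689446,
        0.04312481]), 'joint_torque': array([-3.56094160e-04, -5.43260443e+01, -3.61947334e+01, -6.56800489e-05,
        3.52437773e-04,  3.88085979e-06]), 'tcp_pos': array([145.52818724, 530.38325237, 231.27761887]), 'ee_rot': array([-1.79999221e+02, -2.14427078e-03,  1.64654959e+02]), 'force': array([-0.8196473 ,  0.58614492,  0.06499293]), 'ft_torque': array([-0.03750355,  0.02502939,  0.01934639]), 'grasp_force': 0.0, 'opening': 85.2980717855098}
```

View pics/top0.png

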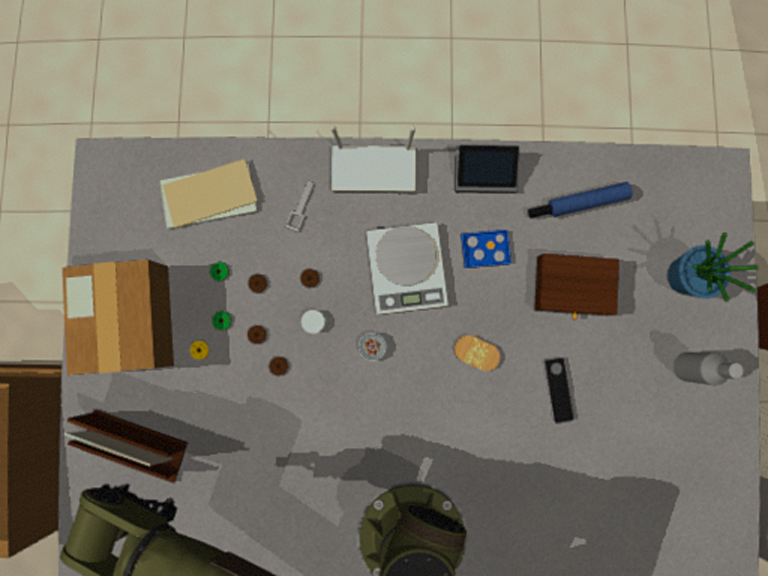

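View pics/side0.png

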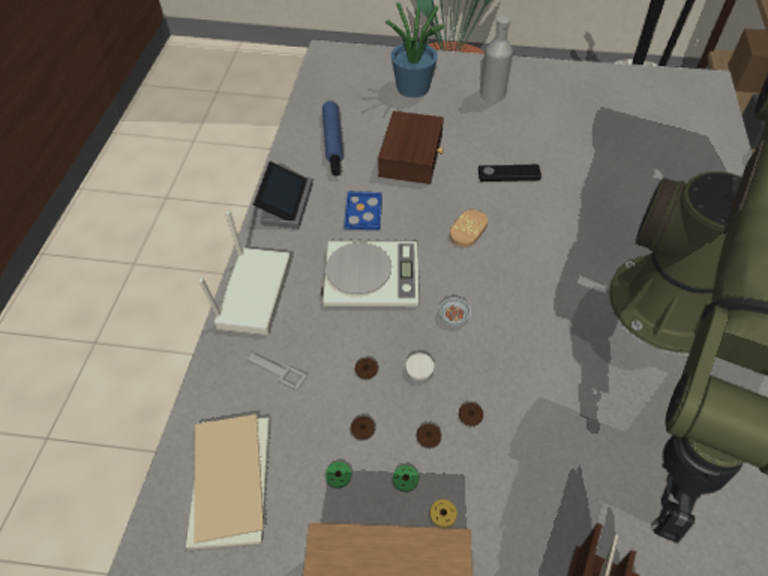

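```bash
python3 - <<'E'
from h import *
save('top','crop1.png',(125,140,345,260),3.6)
# precise refinement: side view too
H=dict(scale=24,round_key=26,long_key=26,board=14,key_box=64,cake1=9)
cams.grab_frame('side')
for n,z in H.items():
    for d in finder.look_for('side',n)[:6]:
        b=d['box'];print(n,round(d['p'],2),np.round(b),np.round(at('side',((b[0]+b[2])/2,(b[1]+b[3])/2),z*.6)))
E
```

```text
scale 0.85 [217. 159. 280. 204.] [626.  20.]
round_key 0.61 [299. 142. 328. 163.] [ 428. -132.]
round_key 0.42 [268. 184. 274. 195.] [550.  46.]
long_key 0.51 [271. 165. 276. 173.] [552. -41.]
board 0.77 [299. 141. 324. 164.] [ 433. -141.]
key_box 0.95 [252.  74. 298. 120.] [ 588. -371.]
cake1 0.81 [216. 309. 235. 325.] [616. 471.]
cake1 0.71 [234. 279. 250. 297.] [586. 384.]
cake1 0.7 [265. 308. 282. 328.] [492. 456.]
cake1 0.63 [303. 268. 325. 287.] [394. 326.]
cake1 0.55 [285. 334. 305. 352.] [430. 512.]
cake1 0.53 [281. 283. 296. 298.] [461. 374.]
```

View pics/crop1.png

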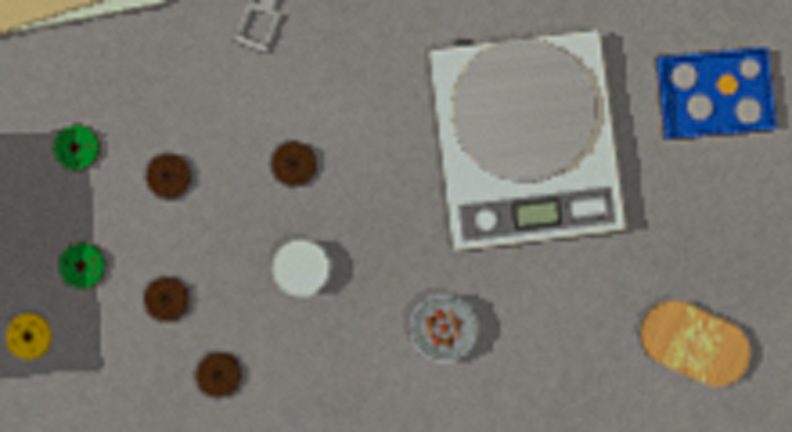

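Four brown cakes show at crop px (168,176), (294,164), (166,299) and (218,374), and these are the ones meant. The discs at (77,148), (81,265) and (28,336) are green, green and yellow, so they are look-alikes. The board is at (696,343) and the scale at (528,140), with the round key at (486,220) and the long key at (589,208).

```bash
cat >> h.py <<'E'
def blobs(cam,mask,z,amin=40,amax=2500):
    n,l,st,c=cv2.connectedComponentsWithStats(mask.astype(np.uint8))
    return [(st[i,4],np.round(c[i],1),np.round(at(cam,c[i],z),1),l==i) for i in range(1,n) if amin<st[i,4]<amax]
def hsv(cam): return cv2.cvtColor(cams.grab_frame(cam),cv2.COLOR_RGB2HSV).astype(int)
def cakes(cam,zs=6,win=None):
    h=hsv(cam);m=((h[...,0]<15)|(h[...,0]>172))&(h[...,1]>90)&(h[...,2]<110)
    m=cv2.morphologyEx(m.astype(np.uint8),cv2.MORPH_CLOSE,np.ones((5,5)))
    return [b[:3] for b in blobs(cam,m,zs,60,400) if 150<b[2][1]<540 and b[2][0]>250]
def outline(cam,m,z):
    ys,xs=np.nonzero(m);P=np.array([at(cam,(x,y),z) for x,y in zip(xs,ys)],np.float32);return cv2.minAreaRect(P)
def board(cam,z=12):
    h=hsv(cam);m=(h[...,0]>8)&(h[...,0]<26)&(h[...,1]>110)&(h[...,2]>120)
    m=cv2.morphologyEx(m.astype(np.uint8),cv2.MORPH_CLOSE,np.ones((3,3)))
    return [(b[0],b[1],b[2],outline(cam,b[3],z)) for b in blobs(cam,m,z,250,2000) if -400<b[2][1]<150]
def go(x,y,z,yaw):
    s=state();p=s['tcp_pos'];a=s['ee_rot'][2]
    da=(yaw-a+180)%360-180
    t=np.radians(a+da);d=np.array([x,y])-p[:2]
    print('now',np.round(p,1),np.round(s['ee_rot'],2),'F',np.round(s['force'],1),'t',s['time_s'],'open',round(s['opening'],1))
    print('turn units total',round(-np.radians(da)/.08,2),'z units',round((p[2]-z)/50,3),'x units',round((d@[np.cos(t),np.sin(t)])/50,3),'y units',round((d@[np.sin(t),-np.cos(t)])/50,3))
E
python3 - <<'E'
from h import *
for c in('top','side'):
    print(c);[print(b) for b in cakes(c)]
    [print('board',b) for b in board(c)]
h=hsv('top');m=((h[...,1]<40)&(h[...,2]>165))
m=cv2.morphologyEx(m.astype(np.uint8),cv2.MORPH_CLOSE,np.ones((9,9)))
for b in blobs('top',m,24,600,6000):print('white',b[:3],outline('top',b[3],24))
m=(h[...,2]<110)&(h[...,1]>120)&((h[...,0]<15)|(h[...,0]>172))
for b in blobs('top',m,64,600,6000):print('box',b[:3],outline('top',b[3],64))
for n,uv in(('round',(125+486/3.6,140+220/3.6)),('long',(125+589/3.6,140+208/3.6))):print(n,at('top',uv,26))
print('pan',at('top',(125+528/3.6,140+111/3.6),34))
E
```

```text
top
(np.int32(115), array([206.2, 185. ]), array([600.4, 248.9]))
(np.int32(113), array([171.4, 188.5]), array([586.6, 373. ]))
(np.int32(114), array([170.6, 222.6]), array([465.5, 372.3]))
(np.int32(117), array([185.3, 243.7]), array([392.1, 318.4]))
board (np.int32(499), array([317.7, 234.9]), array([ 428.4, -146.8]), ((428.5386047363281, -146.99208068847656), (108.54297637939453, 62.859161376953125), 64.02415466308594))
side
(np.int32(153), array([243.6, 245.2]), array([603.8, 251.8]))
(np.int32(182), array([313.6, 275.6]), array([395.6, 320.9]))
(np.int32(183), array([241.3, 284.8]), array([590.1, 375.9]))
(np.int32(192), array([285.5, 290. ]), array([468.4, 374.3]))
white (np.int32(1916), array([58.7, 56.5]), array([1074.3,  813.7])) ((1087.88427734375, 809.1231689453125), (360.8577880859375, 237.33380126953125), 62.462188720703125)
white (np.int32(630), array([415.1,  74.3]), array([1017.7, -508. ])) ((1021.2459716796875, -517.154541015625), (255.18443298339844, 84.28205871582031), 80.88465881347656)Traceback (most recent call last):
  File "<stdin>", line 7, in <module>
  File "h.py", line 26, in outline
    ys,xs=np.nonzero(m);P=np.array([at(cam,(x,y),z) for x,y in zip(xs,ys)],np.float32);return cv2.minAreaRect(P)
                                    ~~^^^^^^^^^^^^^
  File "h.py", line 8, in at
    o,d=ray(cam,uv);return (o+d*(z-o[2])/d[2])[:2]
        ~~~^^^^^^^^
  File "h.py", line 4, in ray
    p=cams.camera_params(cam);K=np.array([[p['fx'],0,p['cx']],[0,p['fy'],p['cy']],[0,0,1]])
ValueError: time passes only in moves, steps and waits
```

```bash
python3 - <<'E'
s=open('h.py').read()
s=s.replace("def ray(","import functools\n@functools.lru_cache\ndef cp(c): return cams.camera_params(c)\ndef ray(").replace("p=cams.camera_params(cam)","p=cp(cam)")
open('h.py','w').write(s)
E
python3 - <<'E'
from h import *
im=cams.grab_frame('top')
h=cv2.cvtColor(im,cv2.COLOR_RGB2HSV).astype(int)
o=px('top',(626,15,24));x,y=[int(v) for v in o];print(o,h[y-10:y+11:5,x-34:x+35:4,2].tolist(),im[195:207,255:300:3].mean(2).astype(int).tolist())
sub=np.zeros(h.shape[:2],bool);sub[y-38:y+38,x-34:x+34]=1
m=(h[...,2]>130)&sub
m=cv2.morphologyEx(m.astype(np.uint8),cv2.MORPH_CLOSE,np.ones((9,9)));m=cv2.morphologyEx(m,cv2.MORPH_OPEN,np.ones((5,5)))
for b in blobs('top',m,24,300,6000):print('scale',b[:3],outline('top',b[3],24))
sub[:]=0;sub[160:216,350:416]=1
m=(h[...,1]>100)&((h[...,0]<15)|(h[...,0]>172))&sub
for b in blobs('top',m,64,300,6000):print('box',b[:3],outline('top',b[3],64))
for n,uv in(('round',(125+486/3.6,140+220/3.6)),('long',(125+589/3.6,140+208/3.6))):print(n,at('top',uv,26))
print('pan',at('top',(125+528/3.6,140+111/3.6),34))
go(428.5,-146,100,154)
E
```

```text
[272.33730492 178.01969582] [[130, 127, 177, 177, 151, 149, 149, 143, 145, 144, 142, 140, 143, 111, 98, 92, 128, 128], [125, 125, 128, 159, 147, 150, 145, 144, 147, 142, 141, 140, 137, 135, 162, 87, 129, 129], [127, 126, 112, 185, 149, 150, 150, 145, 144, 142, 142, 143, 139, 146, 187, 86, 122, 127], [123, 123, 109, 185, 183, 146, 146, 144, 147, 144, 145, 146, 141, 186, 189, 88, 115, 124], [125, 126, 125, 185, 181, 186, 155, 149, 150, 147, 133, 180, 184, 184, 184, 83, 90, 124]] [[177, 173, 169, 134, 114, 89, 80, 60, 49, 86, 116, 138, 152, 90, 147], [148, 128, 93, 91, 70, 54, 62, 82, 76, 75, 167, 181, 182, 90, 162], [94, 89, 89, 92, 58, 99, 122, 124, 85, 78, 184, 182, 185, 92, 172], [91, 118, 112, 91, 61, 126, 124, 121, 91, 91, 185, 177, 177, 96, 179], [91, 175, 170, 86, 62, 125, 121, 122, 106, 95, 173, 153, 123, 93, 183], [93, 181, 181, 88, 65, 125, 124, 124, 112, 95, 120, 97, 68, 88, 184], [91, 181, 185, 87, 80, 122, 114, 110, 70, 93, 87, 86, 100, 107, 186], [91, 170, 176, 90, 92, 90, 65, 53, 56, 98, 104, 119, 150, 163, 186], [92, 129, 141, 92, 91, 55, 66, 102, 121, 134, 151, 179, 180, 169, 156], [93, 83, 87, 91, 103, 111, 122, 152, 184, 182, 174, 163, 152, 99, 87], [90, 94, 99, 122, 147, 167, 182, 179, 165, 156, 122, 89, 89, 90, 120], [115, 133, 149, 184, 180, 171, 160, 146, 92, 85, 94, 117, 118, 121, 119]]
scale (np.int32(2938), array([271.8, 177. ]), array([629.5,  16.8])) ((632.3905029296875, 8.848716735839844), (222.9623260498047, 204.36483764648438), 0.8512384295463562)
box (np.int32(2045), array([384.3, 189.2]), array([ 587.7, -369.8])) ((588.2141723632812, -370.2178039550781), (191.9319305419922, 130.7200164794922), 86.51116180419922)
round [544.19612379  57.40421899]
long [557.01049683 -42.40362868]
pan [650.05045251  17.91197441]
now [145.5 530.4 231.3] [-180.      0.    164.66] F [ 0.5 -0.1 -0.1] t 1.4 open 85.5
turn units total 2.33 z units 2.626 x units -11.017 y units -9.678
```

Emit:
step_arm(
  targets=[1, 0, 0, 0, 0, 0, 1, 1, 0, 0, 0, 0, 0, 1, 1, 0, 0, 0, 0, 0, 1, 1, 0, 0, 0, 0, 0, 1, 1, 0, 0, 0, 0, 0, 1, 1, 0, 0, 0, 0, 0, 1, 1, 0, 0, 0, 0, 0, 1, 1, 0, 0, 0, 0, 0, 1, 1, 0, 0, 0, 0, 0, 1, 1, 0, 0, 0, 0, 0, 1, 1, 0, 0, 0, 0, 0, 1, 1, 0, 0, 0, 0, 0, 1, 1, 0, 0, 0, 0, 0, 1, 1, 0, 0, 0, 0, 0, 1, 1, 0, 0, 0, 0, 0, 1, 1, 0, 0, 0, 0, 0, 1, 1, 0, 0, 0, 0, 0, 1, 1, 0, 0, 0, 0, 0, 1, 1, 0, 0, 0, 0, 0, 1, 1, 0, 0, 0, 0, 0, 1],
  grip_force=40,
)

```text
time_s: 3.9
tcp_pos: [145.5, 530.4, 231.3]
ee_rot: [-180.0, 0.0, 72.8]
force: [-0.1, 0.2, -0.0]
opening: 85.3
grasp_force: 0.0
```

Emit:
step_arm(
  targets=[1, 0, 0, 0, 0, 0, 1, 1, 0, 0, 0, 0, 0, 0.96, 1, -0.69, 0.79, 0.15, 0, 0, 0, 1, -0.69, 0.79, 0.15, 0, 0, 0, 1, -0.69, 0.79, 0.15, 0, 0, 0, 1, -0.69, 0.79, 0.15, 0, 0, 0, 1, -0.69, 0.79, 0.15, 0, 0, 0, 1, -0.69, 0.79, 0.15, 0, 0, 0, 1, -0.69, 0.79, 0.15, 0, 0, 0, 1, -0.69, 0.79, 0.15, 0, 0, 0, 1, -0.69, 0.79, 0.15, 0, 0, 0, 1, -0.69, 0.79, 0.15, 0, 0, 0, 1, -0.69, 0.79, 0.15, 0, 0, 0, 1, -0.69, 0.79, 0.15, 0, 0, 0, 1, -0.69, 0.79, 0.15, 0, 0, 0, 1, -0.69, 0.79, 0.15, 0, 0, 0, 1, 0, 0, 0, 0, 0, 0],
)

```text
time_s: 6.02
tcp_pos: [431.2, -148.5, 125.6]
ee_rot: [-180.0, 0.0, 63.8]
force: [-0.4, 0.1, 0.6]
opening: 85.3
grasp_force: 0.0
```

```bash
python3 - <<'E'
from h import *
for c in('top','side'):
    [print(c,'board',b) for b in board(c)]
    [print(b) for b in cakes(c)]
go(429,-147,6,64)
E
```

```text
(np.int32(112), array([206.1, 185. ]), array([600.6, 249.3]))
(np.int32(115), array([171.4, 188.5]), array([586.7, 373. ]))
(np.int32(115), array([170.6, 222.6]), array([465.4, 372.3]))
(np.int32(117), array([185.4, 243.6]), array([392.3, 318.2]))
(np.int32(152), array([243.7, 245.1]), array([603.8, 251.7]))
(np.int32(182), array([313.6, 275.6]), array([395.5, 320.8]))
(np.int32(181), array([241.3, 284.7]), array([589.9, 375.7]))
(np.int32(193), array([285.5, 290. ]), array([468.4, 374.4]))
now [ 430.6 -145.4  126.5] [180.    -0.    64.04] F [ 0.6  0.  -0.1] t 6.225 open 85.6
turn units total 0.01 z units 2.409 x units -0.043 y units -0.015
```

Emit:
step_arm(
  targets=[1, -0.04, -0.02, 0.8, 0, 0, 0, 1, 0, 0, 0.8, 0, 0, 0, 1, 0, 0, 0.4, 0, 0, 0, 1, 0, 0, 0.2, 0, 0, 0, 1, 0, 0, 0.2, 0, 0, 0, 1, 0, 0, 0, 0, 0, 0, 1, 0, 0, 0, 0, 0, 0],
)

```text
time_s: 7.1
tcp_pos: [429.4, -147.6, 6.9]
ee_rot: [179.9, -0.0, 64.0]
force: [-0.1, -0.1, -0.3]
opening: 85.1
grasp_force: 0.0
```

Emit:
step_arm(
  targets=[0.85, 0, 0, 0.02, 0, 0, 0, 0.85, 0, 0, 0.02, 0, 0, 0, 0.85, 0, 0, 0.02, 0, 0, 0, 0.85, 0, 0, 0, 0, 0, 0],
)

```text
time_s: 7.6
tcp_pos: [429.0, -147.5, 3.2]
ee_rot: [-180.0, -0.0, 64.0]
force: [0.5, -0.0, -0.7]
opening: 72.5
grasp_force: 0.0
```

```bash
python3 - <<'E'
from h import *
save('side','s1.png',(270,100,400,200),6)
E
```

```text
(no output)
```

View pics/s1.png

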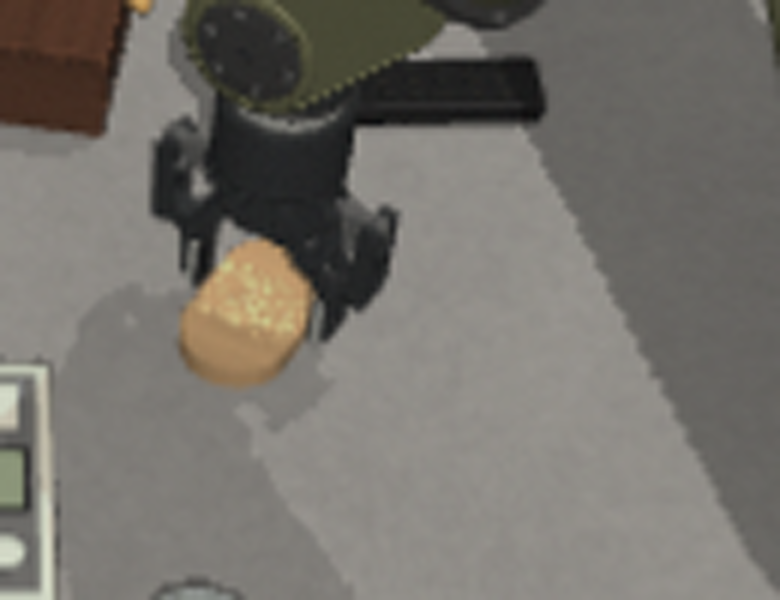

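The fingers straddle the board at crop px (200,250) and (325,320). I'll lower slowly to feel where the tips reach the ledge.

Emit:
step_arm(
  targets=[0.85, 0, 0, 0.02, 0, 0, 0, 0.85, 0, 0, 0.02, 0, 0, 0, 0.85, 0, 0, 0.02, 0, 0, 0, 0.85, 0, 0, 0, 0, 0, 0],
)

```text
time_s: 8.15
tcp_pos: [429.0, -147.5, 0.2]
ee_rot: [-180.0, 0.0, 64.0]
force: [-0.6, 0.4, -0.3]
opening: 72.5
grasp_force: 0.0
```

Emit:
step_arm(
  targets=[0.85, 0, 0, 0.02, 0, 0, 0, 0.85, 0, 0, 0.02, 0, 0, 0, 0.85, 0, 0, 0, 0, 0, 0],
)

```text
time_s: 8.52
tcp_pos: [429.0, -147.5, -1.8]
ee_rot: [-180.0, 0.0, 64.0]
force: [-0.4, -0.0, -0.5]
opening: 72.7
grasp_force: 0.0
```

Emit:
step_arm(
  targets=[0.85, 0, 0, 0.02, 0, 0, 0, 0.85, 0, 0, 0.02, 0, 0, 0, 0.85, 0, 0, 0, 0, 0, 0],
)

```text
time_s: 8.9
tcp_pos: [429.0, -147.5, -3.8]
ee_rot: [-180.0, 0.0, 64.0]
force: [-0.4, 0.0, -0.6]
opening: 72.9
grasp_force: 0.0
```

Emit:
step_arm(
  targets=[0.6, 0, 0, 0, 0, 0, 0, 0.6, 0, 0, 0, 0, 0, 0, 0.6, 0, 0, 0, 0, 0, 0, 0.6, 0, 0, 0, 0, 0, 0],
)

```text
time_s: 9.4
tcp_pos: [429.2, -147.5, -3.4]
ee_rot: [180.0, 0.0, 64.0]
force: [-1.7, 0.8, 4.7]
opening: 62.8
grasp_force: 43.2
```

Emit:
step_arm(
  targets=[0.6, 0, 0, -0.1, 0, 0, 0, 0.6, 0, 0, -0.4, 0, 0, 0, 0.6, 0, 0, -0.8, 0, 0, 0, 0.6, 0, 0, -0.8, 0, 0, 0, 0.6, 0, 0, 0, 0, 0, 0],
)

```text
time_s: 10.02
tcp_pos: [430.2, -148.0, 103.9]
ee_rot: [179.7, -0.0, 64.0]
force: [-0.4, -0.4, -1.2]
opening: 62.5
grasp_force: 44.6
```

```bash
python3 - <<'E'
from h import *
go(652,19.5,80,96.7)
E
```

```text
now [ 430.2 -148.   103.9] [ 1.7971e+02 -1.0000e-02  6.4000e+01] F [-0.4 -0.4 -1.2] t 10.025 open 62.5
turn units total -7.13 z units 0.478 x units 2.809 y units 4.796
```

Emit:
step_arm(
  targets=[0.6, 0, 0, 0, 0, 0, -0.89, 0.6, 0, 0, 0, 0, 0, -0.89, 0.6, 0, 0, 0, 0, 0, -0.89, 0.6, 0, 0, 0, 0, 0, -0.89, 0.6, 0, 0, 0, 0, 0, -0.89, 0.6, 0, 0, 0, 0, 0, -0.89, 0.6, 0, 0, 0, 0, 0, -0.89, 0.6, 0, 0, 0, 0, 0, -0.9, 0.6, 0.35, 0.6, 0, 0, 0, 0, 0.6, 0.35, 0.6, 0, 0, 0, 0, 0.6, 0.35, 0.6, 0, 0, 0, 0, 0.6, 0.35, 0.6, 0, 0, 0, 0, 0.6, 0.35, 0.6, 0, 0, 0, 0, 0.6, 0.35, 0.6, 0, 0, 0, 0, 0.6, 0.35, 0.6, 0, 0, 0, 0, 0.6, 0.35, 0.6, 0, 0, 0, 0, 0.6, 0, 0, 0, 0, 0, 0],
)

```text
time_s: 12.15
tcp_pos: [651.5, 20.9, 99.3]
ee_rot: [-179.9, -0.0, 96.8]
force: [-0.8, -0.1, -1.3]
opening: 63.2
grasp_force: 44.6
```

```bash
python3 - <<'E'
from h import *
save('side','s2.png',(190,90,320,230),4)
go(652,19.5,34,96.7)
E
```

```text
now [650.7  20.   99.5] [-1.7987e+02 -2.0000e-02  9.6740e+01] F [ 0.3 -0.1 -1.8] t 12.2 open 62.8
turn units total 0.01 z units 1.309 x units -0.013 y units 0.024
```

View pics/s2.png

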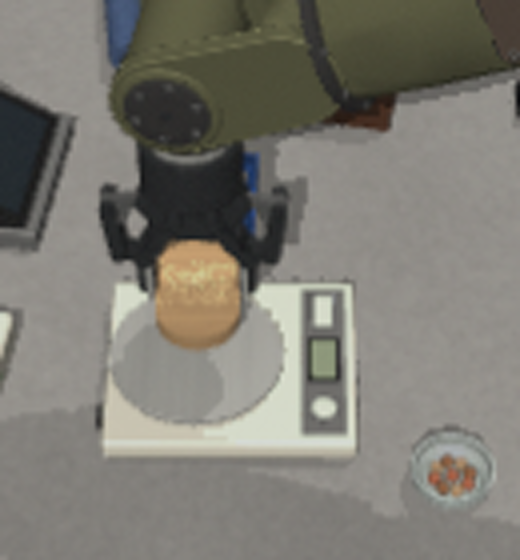

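The board is held level at crop px (200,295) above the pan. Next I'll lower it and let go.

Emit:
step_arm(
  targets=[0.6, 0, 0.02, 0.6, 0, 0, 0, 0.6, 0, 0, 0.4, 0, 0, 0, 0.6, 0, 0, 0.2, 0, 0, 0, 0.6, 0, 0, 0.1, 0, 0, 0, 0.6, 0, 0, 0.04, 0, 0, 0, 0.6, 0, 0, 0, 0, 0, 0, 0.6, 0, 0, 0, 0, 0, 0],
)

```text
time_s: 13.08
tcp_pos: [652.4, 19.6, 34.8]
ee_rot: [180.0, 0.0, 96.7]
force: [0.7, 0.7, -1.2]
opening: 62.7
grasp_force: 44.6
```

Emit:
step_arm(
  targets=[0.6, 0, 0, 0.02, 0, 0, 0, 0.6, 0, 0, 0.02, 0, 0, 0, 0.6, 0, 0, 0.02, 0, 0, 0, 0.6, 0, 0, 0, 0, 0, 0],
)

```text
time_s: 13.58
tcp_pos: [652.1, 19.6, 31.1]
ee_rot: [-180.0, -0.0, 96.7]
force: [-0.4, -0.5, -1.0]
opening: 62.8
grasp_force: 44.6
```

Emit:
step_arm(
  targets=[0.85, 0, 0, 0, 0, 0, 0, 0.85, 0, 0, 0, 0, 0, 0, 0.85, 0, 0, 0, 0, 0, 0, 0.9, 0, 0, -0.4, 0, 0, 0, 0.5, 0, 0, -0.9, 0, 0, 0, 0, 0, 0, -0.5, 0, 0, 0, 0, 0, 0, -0.1, 0, 0, 0, 0, 0, 0, 0, 0, 0, 0],
)

```text
time_s: 14.58
tcp_pos: [652.0, 19.6, 126.2]
ee_rot: [-180.0, -0.0, 96.7]
force: [0.9, 0.1, -0.6]
opening: 4.0
grasp_force: 0.0
```

```bash
python3 - <<'E'
from h import *
go(544,57.4,45,96.7)
E
```

```text
now [652.   19.6 126.2] [-180.     -0.     96.68] F [ 0.9  0.1 -0.6] t 14.575 open 4.0
turn units total -0.0 z units 1.624 x units 1.003 y units -2.056
```

Emit:
step_arm(
  targets=[0, 0.25, -0.51, 0, 0, 0, 0, 0, 0.25, -0.51, 0, 0, 0, 0, 0, 0.25, -0.52, 0, 0, 0, 0, 0, 0.25, -0.52, 0, 0, 0, 0, 0, 0, 0, 0.6, 0, 0, 0, 0, 0, 0, 0.6, 0, 0, 0, 0, 0, 0, 0.3, 0, 0, 0, 0, 0, 0, 0.2, 0, 0, 0, 0, 0, 0, 0, 0, 0, 0, 0, 0, 0, 0, 0, 0, 0],
)

```text
time_s: 15.82
tcp_pos: [544.4, 57.3, 42.0]
ee_rot: [179.9, 0.0, 96.7]
force: [0.4, 0.5, 0.9]
opening: 0.1
grasp_force: 0.0
```

```bash
python3 - <<'E'
from h import *
go(544,57.4,27,96.7)
im=cams.grab_frame('top')[:,:,::-1];[print('b',b) for b in board('top',46)]
im2=cams.grab_frame('side')[:,:,::-1]
a=cv2.resize(im[140:220,230:310],None,fx=4.5,fy=4.5,interpolation=2);b=cv2.resize(im2[140:220,210:290],None,fx=4.5,fy=4.5,interpolation=2)
cv2.imwrite('pics/k1.png',np.hstack([a,b]))
print(px('side',(544,57.4,26.5)),px('side',(652,19,34)))
E
```

```text
now [544.4  57.3  42. ] [1.7994e+02 1.0000e-02 9.6680e+01] F [0.4 0.5 0.9] t 15.825 open 0.1
turn units total -0.0 z units 0.3 x units 0.004 y units -0.008
b (np.int32(502), array([270.8, 170.8]), array([648.6,  21.3]), ((648.661376953125, 20.648056030273438), (63.18989944458008, 106.48283386230469), 7.130920886993408))
[272.30234599 190.8370518 ] [240.30455392 176.26782528]
```

View pics/k1.png

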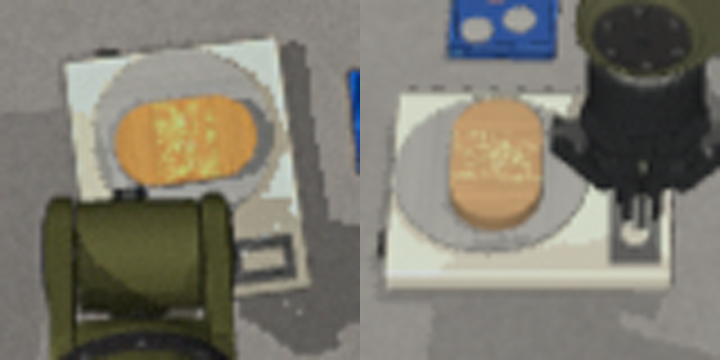

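The fingers are over the round key (right half, key at (635,233)), and the board stands on the pan. Next is the press, in small steps.

Emit:
step_arm(
  targets=[0, 0, 0, 0.2, 0, 0, 0, 0, 0, 0, 0.06, 0, 0, 0, 0, 0, 0, 0.02, 0, 0, 0, 0, 0, 0, 0, 0, 0, 0],
)

```text
time_s: 16.48
tcp_pos: [544.0, 57.2, 27.2]
ee_rot: [-180.0, -0.0, 96.7]
force: [-0.2, -0.1, -0.1]
opening: 0.4
grasp_force: 0.0
```

Emit:
step_arm(
  targets=[0, 0, 0, 0.01, 0, 0, 0, 0, 0, 0, 0.01, 0, 0, 0, 0, 0, 0, 0, 0, 0, 0],
)

```text
time_s: 16.85
tcp_pos: [544.1, 57.2, 26.4]
ee_rot: [180.0, 0.0, 96.7]
force: [0.1, 0.1, 0.9]
opening: -0.1
grasp_force: 0.4
```

Emit:
step_arm(
  targets=[0, 0, 0, 0.01, 0, 0, 0, 0, 0, 0, 0, 0, 0, 0],
)

```text
time_s: 17.1
tcp_pos: [544.1, 57.2, 26.0]
ee_rot: [180.0, 0.0, 96.7]
force: [-0.7, 0.1, 3.1]
opening: -0.4
grasp_force: 1.5
```

Emit:
step_arm(
  targets=[0, 0, 0, 0.01, 0, 0, 0, 0, 0, 0, 0, 0, 0, 0, 0, 0, 0, 0, 0, 0, 0],
)

```text
time_s: 17.48
tcp_pos: [544.1, 57.2, 25.5]
ee_rot: [180.0, 0.0, 96.7]
force: [-1.8, 0.3, 6.1]
opening: -0.1
grasp_force: 2.6
```

Emit:
step_arm(
  targets=[0, 0, 0, 0.01, 0, 0, 0, 0, 0, 0, 0, 0, 0, 0, 0, 0, 0, 0, 0, 0, 0, 0, 0, 0, 0, 0, 0, 0],
)

```text
time_s: 17.98
tcp_pos: [544.1, 57.3, 25.1]
ee_rot: [180.0, 0.0, 96.7]
force: [-2.1, -0.6, 7.7]
opening: -0.1
grasp_force: 3.5
```

Emit:
step_arm(
  targets=[0, 0, 0, -0.2, 0, 0, 0, 0.2, 0, 0, -0.8, 0, 0, 0, 0.75, 0, 0, -0.6, 0, 0, 0, 0.75, 0, 0, 0, 0, 0, 0],
)

```text
time_s: 18.48
tcp_pos: [545.0, 57.3, 107.2]
ee_rot: [179.8, 0.0, 96.7]
force: [-0.3, 0.0, 0.2]
opening: 52.9
grasp_force: 0.0
```

```bash
python3 - <<'E'
from h import *
for c in('top','side'):
    [print(c,b) for b in cakes(c)]
    [print('board',c,b) for b in board(c,46)]
go(602,250.5,20,96.7)
E
```

```text
top (np.int32(114), array([206.2, 185. ]), array([600.5, 248.9]))
top (np.int32(114), array([171.3, 188.4]), array([586.8, 373.1]))
top (np.int32(115), array([170.6, 222.5]), array([465.7, 372.3]))
top (np.int32(118), array([185.3, 243.6]), array([392.5, 318.2]))
board top (np.int32(487), array([271.2, 170.6]), array([649.3,  19.8]), ((648.4691772460938, 20.624011993408203), (63.5772819519043, 106.48283386230469), 7.130920886993408))
side (np.int32(153), array([243.7, 245.1]), array([603.7, 251.7]))
side (np.int32(183), array([313.5, 275.6]), array([395.6, 320.8]))
side (np.int32(182), array([241.2, 284.8]), array([590.1, 376. ]))
side (np.int32(192), array([285.5, 290. ]), array([468.4, 374.3]))
now [543.5  57.2 103.8] [-1.799e+02 -1.000e-02  9.668e+01] F [-0.4 -0.2 -0.9] t 18.675 open 63.8
turn units total -0.0 z units 1.676 x units 3.702 y units 1.614
```

Emit:
step_arm(
  targets=[0.75, 0.74, 0.32, 0, 0, 0, 0, 0.75, 0.74, 0.32, 0, 0, 0, 0, 0.75, 0.74, 0.32, 0, 0, 0, 0, 0.75, 0.74, 0.32, 0.2, 0, 0, 0, 0.75, 0.74, 0.33, 0.4, 0, 0, 0, 0.75, 0, 0, 0.8, 0, 0, 0, 0.75, 0, 0, 0.5, 0, 0, 0, 0.75, 0, 0, 0.14, 0, 0, 0, 0.75, 0, 0, 0.04, 0, 0, 0, 0.75, 0, 0, 0, 0, 0, 0],
)

```text
time_s: 19.92
tcp_pos: [602.9, 250.4, 1.8]
ee_rot: [179.9, -0.0, 96.7]
force: [0.6, -0.0, 0.1]
opening: 64.4
grasp_force: 0.0
```

Emit:
step_arm(
  targets=[0.4, 0, 0, 0, 0, 0, 0, 0.4, 0, 0, 0, 0, 0, 0, 0.4, 0, 0, 0, 0, 0, 0, 0.4, 0, 0, 0, 0, 0, 0, 0.4, 0, 0, 0, 0, 0, 0],
  grip_force=25,
)

```text
time_s: 20.55
tcp_pos: [602.9, 250.5, 2.0]
ee_rot: [179.9, -0.0, 96.7]
force: [-1.1, -1.4, 5.3]
opening: 44.2
grasp_force: 24.8
```

Emit:
step_arm(
  targets=[0.4, 0, 0, -0.1, 0, 0, 0, 0.4, 0, 0, -0.5, 0, 0, 0, 0.4, 0, 0, -0.9, 0, 0, 0, 0.4, 0, 0, -0.5, 0, 0, 0, 0.4, 0, 0, 0, 0, 0, 0],
)

```text
time_s: 21.18
tcp_pos: [603.3, 250.7, 103.3]
ee_rot: [179.8, -0.1, 96.7]
force: [0.4, -0.2, -0.6]
opening: 43.8
grasp_force: 25.6
```

```bash
python3 - <<'E'
from h import *
go(651.5,21.5,50.5,96.7)
save('side','c1.png',(190,190,290,270),6)
E
```

```text
now [603.3 250.7 103.3] [ 1.7976e+02 -5.0000e-02  9.6680e+01] F [ 0.4 -0.2 -0.6] t 21.175 open 43.8
turn units total -0.0 z units 1.056 x units -4.664 y units 0.422
```

View pics/c1.png

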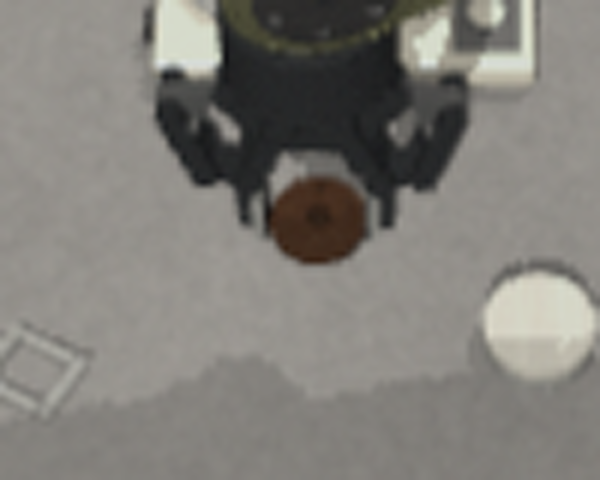

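Cake 1 is held level at crop px (318,220). Now it goes onto the board.

Emit:
step_arm(
  targets=[0.4, -0.77, 0.07, 0, 0, 0, 0, 0.4, -0.78, 0.07, 0, 0, 0, 0, 0.4, -0.78, 0.07, 0, 0, 0, 0, 0.4, -0.78, 0.07, 0, 0, 0, 0, 0.4, -0.78, 0.07, 0, 0, 0, 0, 0.4, -0.78, 0.07, 0, 0, 0, 0, 0.4, 0, 0, 0.5, 0, 0, 0, 0.4, 0, 0, 0.3, 0, 0, 0, 0.4, 0, 0, 0.16, 0, 0, 0, 0.4, 0, 0, 0.06, 0, 0, 0, 0.4, 0, 0, 0, 0, 0, 0, 0.4, 0, 0, 0, 0, 0, 0],
)

```text
time_s: 22.72
tcp_pos: [650.7, 21.2, 50.2]
ee_rot: [180.0, 0.0, 96.7]
force: [0.7, -0.1, 1.3]
opening: 44.2
grasp_force: 25.7
```

Emit:
step_arm(
  targets=[0.4, 0, 0, 0.02, 0, 0, 0, 0.4, 0, 0, 0, 0, 0, 0],
)

```text
time_s: 22.98
tcp_pos: [650.7, 21.2, 50.0]
ee_rot: [179.9, -0.0, 96.7]
force: [-4.7, 2.3, 9.9]
opening: 44.1
grasp_force: 26.5
```

Emit:
step_arm(
  targets=[0.6, 0, 0, 0, 0, 0, 0, 0.65, 0, 0, 0, 0, 0, 0, 0.65, 0, 0, -0.1, 0, 0, 0, 0.75, 0, 0, -0.5, 0, 0, 0, 0.75, 0, 0, -0.6, 0, 0, 0, 0.75, 0, 0, 0, 0, 0, 0],
)

```text
time_s: 23.72
tcp_pos: [651.6, 20.9, 111.7]
ee_rot: [179.7, 0.0, 96.7]
force: [0.1, 0.2, -1.1]
opening: 64.3
grasp_force: 0.0
```

```bash
cat >> h.py <<'E'
def pile(cam,n):
    """top-cake and board from the picture; robot-frame-ish"""
    h=hsv(cam);m=((h[...,0]<15)|(h[...,0]>172))&(h[...,1]>90)&(h[...,2]<110)
    m=cv2.morphologyEx(m.astype(np.uint8),cv2.MORPH_CLOSE,np.ones((5,5)))
    c=[b[:3] for b in blobs(cam,m,48+9*n-2,40,600) if abs(b[2][0]-650)<70 and abs(b[2][1]-20)<70]
    m2=((h[...,0]>8)&(h[...,0]<26)&(h[...,1]>110)&(h[...,2]>120))|(m>0)
    m2=cv2.morphologyEx(m2.astype(np.uint8),cv2.MORPH_CLOSE,np.ones((3,3)))
    b=[(b[0],b[2],outline(cam,b[3],46)) for b in blobs(cam,m2,46,200,2000) if abs(b[2][0]-650)<70 and abs(b[2][1]-20)<70]
    print(cam,'pile',c,'board',b)
def look(n):
    for c in('top','side'):
        [print(c,b) for b in cakes(c)];pile(c,n)
E
python3 - <<'E'
from h import *
look(1)
save('side','p1.png',(200,130,300,220),6)
go(588.5,374.5,1,96.7)
E
```

```text
top (np.int32(114), array([171.3, 188.4]), array([586.8, 373.1]))
top (np.int32(112), array([170.7, 222.7]), array([465.2, 372. ]))
top (np.int32(118), array([185.3, 243.7]), array([392.2, 318.3]))
top pile [] board []
side (np.int32(183), array([313.6, 275.6]), array([395.4, 320.8]))
side (np.int32(182), array([241.3, 284.7]), array([590. , 375.8]))
side (np.int32(191), array([285.5, 290. ]), array([468.5, 374.3]))
side pile [(np.int32(125), array([240.2, 173.3]), array([650.8,  24.1]))] board []
now [650.   20.9 107.8] [-1.7991e+02 -1.0000e-02  9.6680e+01] F [0.5 0.1 0.3] t 23.975 open 64.0
turn units total -0.0 z units 2.135 x units 7.168 y units -0.397
```

View pics/p1.png

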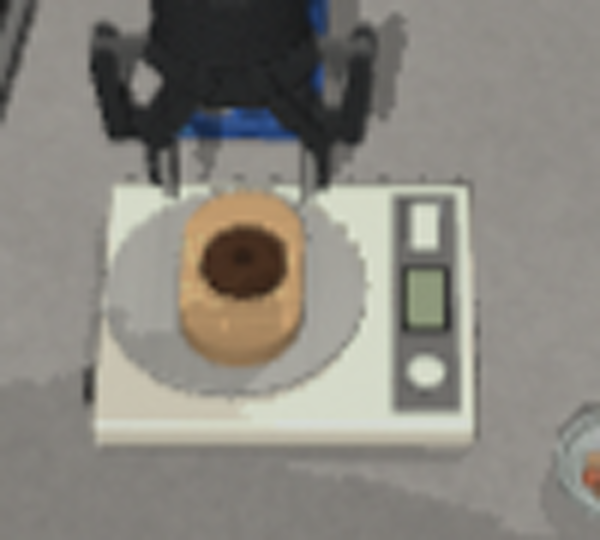

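Cake 1 lies flat near the board's centre (crop px (243,262)). On to cake 2.

Emit:
step_arm(
  targets=[0.75, 0.9, -0.05, 0, 0, 0, 0, 0.75, 0.9, -0.05, 0, 0, 0, 0, 0.75, 0.9, -0.05, 0, 0, 0, 0, 0.75, 0.9, -0.05, 0, 0, 0, 0, 0.75, 0.9, -0.05, 0, 0, 0, 0, 0.75, 0.9, -0.05, 0, 0, 0, 0, 0.75, 0.9, -0.05, 0.2, 0, 0, 0, 0.75, 0.87, -0.05, 0.4, 0, 0, 0, 0.75, 0, 0, 0.6, 0, 0, 0, 0.75, 0, 0, 0, 0, 0, 0],
)

```text
time_s: 25.22
tcp_pos: [587.4, 374.1, 45.5]
ee_rot: [-179.7, 0.1, 96.7]
force: [0.6, -0.8, 0.1]
opening: 63.9
grasp_force: 0.0
```

```bash
python3 - <<'E'
from h import *
pile('top',1);pile('side',1)
h=hsv('top');p=px('top',(651,21,57));x,y=[int(v) for v in p];print(p);
for k in(0,1,2):print(h[y-12:y+13:3,x-18:x+19:3,k])
go(588.5,374.5,1.5,96.7)
E
```

```text
top pile [(np.int32(111), array([271.1, 170.8]), array([647.4,  20.6]))] board [(np.int32(495), array([649.,  21.]), ((649.0457763671875, 20.696144104003906), (62.41514587402344, 106.48283386230469), 7.130920886993408))]
side pile [(np.int32(126), array([240.2, 173.4]), array([650.6,  24.6]))] board []
[271.00424568 169.65262797]
[[57 25 30 21 23 30 23 27 26 26 26 23 67]
 [26 27 24 30 30 36 24 20 19 17 30 30 22]
 [26 19 20 17 26 18 24 18 18 17 17 45 26]
 [20 21 18 17 18 15 13 12 17 17 17 16 30]
 [30 17 17 17 18 15 12 13 16 17 17 17 36]
 [30 17 17 17 16 13 16 14 16 18 17 17 15]
 [45 17 17 17 17 14 13 14 17 17 18 14 24]
 [25 45 17 17 17 17 17 21 26 18 21 35 23]
 [23 15 30 18 16 20  0 90 30 26 26 33 23]]
[[ 13  18  10  11  15  13  13  14  13  13  12  37  11]
 [ 25  15  16  10  10   8   8  20  26  15   8  11  40]
 [ 13  17  21 122 120 149 136 156 148 157 141   5  33]
 [ 14  29 158 153 147 197 201 188 155 154 156  59  16]
 [ 11 145 154 149 165 205 167 198 183 161 151 152  12]
 [  9 147 156 151 168 213 194 188 189 154 156 123   5]
 [  4 119 149 149 156 199 201 206 150 152 159  23  18]
 [ 13   4 155 153 155 157 150 140 125 150  29  13  36]
 [ 37   9   2  25  63  23   2   2   2  11  13  16  40]]
[[201 158 157 156 158 160 156 159 156 152 153 152 202]
 [164 156 159 157 156 158 153 155 157 157 155 157 159]
 [161 162 149 184 195 200 189 200 196 195 177 109 154]
 [164 150 198 195 196  75  71  69 178 195 191 129 144]
 [117 123 142 183 113  72  61  71  74 176 192 183 105]
 [117 130 136 137  88  72  54  72  62 151 191 164 105]
 [116 124 135 142 136  68  71  63 139 199 188 120 143]
 [115 115 132 140 138 146 178 199 191 180 114 122 154]
 [125 116 115 102 105 101 109 108 105 156 155 148 159]]
now [589.6 374.4  50. ] [ 1.7993e+02 -3.0000e-02  9.6640e+01] F [ 0.1 -0.4  0.3] t 25.375 open 64.1
turn units total -0.01 z units 0.971 x units 0.005 y units -0.021
```

Emit:
step_arm(
  targets=[0.75, 0, -0.01, 0.6, 0, 0, 0, 0.75, 0, 0, 0.24, 0, 0, 0, 0.75, 0, 0, 0.12, 0, 0, 0, 0.75, 0, 0, 0, 0, 0, 0, 0.4, 0, 0, 0, 0, 0, 0, 0.4, 0, 0, 0, 0, 0, 0, 0.4, 0, 0, 0, 0, 0, 0, 0.4, 0, 0, 0, 0, 0, 0, 0.4, 0, 0, 0, 0, 0, 0],
)

```text
time_s: 26.5
tcp_pos: [588.9, 374.8, 2.1]
ee_rot: [179.9, -0.0, 96.7]
force: [-2.2, -1.2, 6.6]
opening: 44.2
grasp_force: 25.2
```

Emit:
step_arm(
  targets=[0.4, 0, 0, -0.1, 0, 0, 0, 0.4, 0, 0, -0.5, 0, 0, 0, 0.4, 0, 0, -0.9, 0, 0, 0, 0.4, 0, 0, -0.5, 0, 0, 0, 0.4, 0, 0, 0, 0, 0, 0],
)

```text
time_s: 27.12
tcp_pos: [589.2, 375.1, 103.3]
ee_rot: [179.8, -0.1, 96.7]
force: [-0.6, 1.3, -0.2]
opening: 43.9
grasp_force: 25.6
```

```bash
python3 - <<'E'
from h import *
look(1)
go(652,21.2,60,96.7)
E
```

```text
top pile [(np.int32(104), array([271. , 170.6]), array([647.9,  20.8]))] board [(np.int32(492), array([649.1,  21.1]), ((649.0752563476562, 20.503620147705078), (62.454864501953125, 106.07930755615234), 7.072010517120361))]
side (np.int32(205), array([240.5, 267.8]), array([600.8, 325.5]))
side (np.int32(183), array([313.6, 275.6]), array([395.4, 320.8]))
side (np.int32(191), array([285.5, 290. ]), array([468.5, 374.3]))
side pile [(np.int32(105), array([239.7, 172.8]), array([652.7,  22.4]))] board []
now [587.9 374.3  99.2] [-1.7987e+02  5.0000e-02  9.6680e+01] F [ 0.2 -0.2 -0.8] t 27.325 open 44.0
turn units total -0.0 z units 0.783 x units -7.163 y units 0.45
```

Emit:
step_arm(
  targets=[0.4, -0.89, 0.06, 0, 0, 0, 0, 0.4, -0.9, 0.06, 0, 0, 0, 0, 0.4, -0.9, 0.06, 0, 0, 0, 0, 0.4, -0.9, 0.06, 0, 0, 0, 0, 0.4, -0.9, 0.06, 0, 0, 0, 0, 0.4, -0.9, 0.05, 0, 0, 0, 0, 0.4, -0.9, 0.05, 0, 0, 0, 0, 0.4, -0.87, 0.05, 0, 0, 0, 0, 0.4, 0, 0, 0.4, 0, 0, 0, 0.4, 0, 0, 0.26, 0, 0, 0, 0.4, 0, 0, 0.12, 0, 0, 0, 0.4, 0, 0, 0, 0, 0, 0, 0.4, 0, 0, 0, 0, 0, 0],
)

```text
time_s: 28.95
tcp_pos: [652.6, 22.1, 62.3]
ee_rot: [180.0, 0.0, 96.7]
force: [0.2, 0.3, -0.4]
opening: 43.8
grasp_force: 25.6
```

```bash
python3 - <<'E'
from h import *
go(652,21.2,59.5,96.7)
E
```

```text
now [652.6  22.1  62.3] [1.7995e+02 1.0000e-02 9.6720e+01] F [ 0.2  0.3 -0.4] t 28.95 open 43.8
turn units total 0.0 z units 0.057 x units -0.017 y units -0.014
```

Emit:
step_arm(
  targets=[0.4, -0.02, -0.01, 0.03, 0, 0, 0, 0.4, 0, 0, 0.03, 0, 0, 0, 0.4, 0, 0, 0, 0, 0, 0, 0.4, 0, 0, 0, 0, 0, 0],
)

```text
time_s: 29.45
tcp_pos: [652.1, 20.5, 59.1]
ee_rot: [180.0, 0.0, 96.7]
force: [-1.6, -0.4, 3.9]
opening: 43.7
grasp_force: 26.0
```

Emit:
step_arm(
  targets=[0.55, 0, 0, 0, 0, 0, 0, 0.65, 0, 0, 0, 0, 0, 0, 0.65, 0, 0, -0.1, 0, 0, 0, 0.75, 0, 0, -0.5, 0, 0, 0, 0.75, 0, 0, -0.4, 0, 0, 0, 0.75, 0, 0, 0, 0, 0, 0],
)

```text
time_s: 30.2
tcp_pos: [652.8, 20.6, 110.7]
ee_rot: [179.8, 0.0, 96.7]
force: [0.9, 0.4, -0.6]
opening: 63.9
grasp_force: 0.0
```

```bash
python3 - <<'E'
from h import *
look(2)
go(467,373,2,96.7)
E
```

```text
top (np.int32(112), array([170.6, 222.6]), array([465.5, 372.3]))
top (np.int32(118), array([185.3, 243.7]), array([392.2, 318.3]))
top pile [] board []
side (np.int32(181), array([313.6, 275.6]), array([395.4, 320.9]))
side (np.int32(192), array([285.5, 290. ]), array([468.4, 374.3]))
side pile [(np.int32(153), array([240. , 172.4]), array([650.4,  27.8]))] board []
now [651.6  20.6 107.7] [-1.7991e+02 -1.0000e-02  9.6680e+01] F [-0.4  0.3 -0.2] t 30.4 open 63.9
turn units total -0.01 z units 2.114 x units 7.431 y units -2.843
```

Emit:
step_arm(
  targets=[0.75, 0.83, -0.32, 0, 0, 0, 0, 0.75, 0.83, -0.32, 0, 0, 0, 0, 0.75, 0.83, -0.32, 0, 0, 0, 0, 0.75, 0.83, -0.32, 0, 0, 0, 0, 0.75, 0.83, -0.32, 0, 0, 0, 0, 0.75, 0.83, -0.32, 0, 0, 0, 0, 0.75, 0.82, -0.31, 0.1, 0, 0, 0, 0.75, 0.82, -0.31, 0.2, 0, 0, 0, 0.75, 0.81, -0.3, 0.4, 0, 0, 0, 0.75, 0, 0, 0.4, 0, 0, 0, 0.75, 0, 0, 0, 0, 0, 0],
)

```text
time_s: 31.78
tcp_pos: [467.1, 372.1, 51.8]
ee_rot: [-179.8, 0.1, 96.7]
force: [0.5, 0.5, 0.4]
opening: 64.0
grasp_force: 0.0
```

```bash
python3 - <<'E'
from h import *
pile('top',2);pile('side',2)
go(467,373.3,2,96.7)
E
```

```text
top pile [(np.int32(118), array([271.3, 170.1]), array([648.6,  20.2]))] board [(np.int32(500), array([648.6,  21.3]), ((648.661376953125, 20.648056030273438), (63.18989944458008, 106.48283386230469), 7.130920886993408))]
side pile [(np.int32(150), array([240. , 172.4]), array([650.5,  27.8]))] board []
now [468.4 372.2  54. ] [-1.7999e+02  1.0000e-02  9.6620e+01] F [ 0.2 -0.3 -0.2] t 31.875 open 63.8
turn units total -0.02 z units 1.039 x units 0.025 y units -0.025
```

Cake 2 is centred on the board. Picking cake 3.

Emit:
step_arm(
  targets=[0.75, 0.02, -0.02, 0.6, 0, 0, 0, 0.75, 0, 0, 0.3, 0, 0, 0, 0.75, 0, 0, 0.14, 0, 0, 0, 0.75, 0, 0, 0, 0, 0, 0, 0.4, 0, 0, 0, 0, 0, 0, 0.4, 0, 0, 0, 0, 0, 0, 0.4, 0, 0, 0, 0, 0, 0, 0.4, 0, 0, 0, 0, 0, 0, 0.4, 0, 0, 0, 0, 0, 0],
)

```text
time_s: 33.0
tcp_pos: [467.1, 374.2, 2.9]
ee_rot: [179.9, -0.0, 96.7]
force: [-1.2, -1.6, 6.0]
opening: 44.3
grasp_force: 24.9
```

Emit:
step_arm(
  targets=[0.4, 0, 0, -0.1, 0, 0, 0, 0.4, 0, 0, -0.5, 0, 0, 0, 0.4, 0, 0, -0.9, 0, 0, 0, 0.4, 0, 0, -0.5, 0, 0, 0, 0.4, 0, 0, 0, 0, 0, 0],
)

```text
time_s: 33.62
tcp_pos: [467.4, 374.5, 104.2]
ee_rot: [179.8, -0.1, 96.7]
force: [-0.4, 0.1, -0.9]
opening: 44.7
grasp_force: 25.6
```

```bash
python3 - <<'E'
from h import *
look(2)
go(652,21,70,96.7)
E
```

```text
top (np.int32(115), array([185.3, 243.6]), array([392.4, 318.6]))
top pile [(np.int32(118), array([271.4, 170.2]), array([648.3,  19.9]))] board [(np.int32(502), array([648.6,  21.3]), ((648.661376953125, 20.648056030273438), (63.18989944458008, 106.48283386230469), 7.130920886993408))]
side (np.int32(209), array([287.7, 273.1]), array([467.5, 323.2]))
side (np.int32(183), array([313.6, 275.6]), array([395.4, 320.8]))
side pile [(np.int32(153), array([239.9, 172.4]), array([650.7,  27.8]))] board []
now [466.2 373.6 100.6] [-1.7991e+02  5.0000e-02  9.6680e+01] F [ 0.6 -0.2 -1.1] t 33.825 open 44.2
turn units total -0.0 z units 0.612 x units -7.437 y units 2.868
```

Emit:
step_arm(
  targets=[0.4, -0.83, 0.32, 0, 0, 0, 0, 0.4, -0.83, 0.32, 0, 0, 0, 0, 0.4, -0.83, 0.32, 0, 0, 0, 0, 0.4, -0.83, 0.32, 0, 0, 0, 0, 0.4, -0.83, 0.32, 0, 0, 0, 0, 0.4, -0.83, 0.32, 0, 0, 0, 0, 0.4, -0.83, 0.32, 0, 0, 0, 0, 0.4, -0.82, 0.31, 0, 0, 0, 0, 0.4, -0.8, 0.31, 0, 0, 0, 0, 0.4, 0, 0, 0.3, 0, 0, 0, 0.4, 0, 0, 0.2, 0, 0, 0, 0.4, 0, 0, 0.06, 0, 0, 0, 0.4, 0, 0, 0, 0, 0, 0, 0.4, 0, 0, 0, 0, 0, 0],
)

```text
time_s: 35.58
tcp_pos: [652.0, 22.0, 74.3]
ee_rot: [180.0, 0.0, 96.7]
force: [-0.7, -0.2, 0.2]
opening: 44.1
grasp_force: 25.6
```

```bash
python3 - <<'E'
from h import *
go(652,21,69.2,96.7)
E
```

```text
now [652.   22.   74.3] [1.7996e+02 1.0000e-02 9.6710e+01] F [-0.7 -0.2  0.2] t 35.575 open 44.1
turn units total 0.0 z units 0.102 x units -0.019 y units -0.003
```

Emit:
step_arm(
  targets=[0.4, -0.02, 0, 0.06, 0, 0, 0, 0.4, 0, 0, 0.03, 0, 0, 0, 0.4, 0, 0, 0.01, 0, 0, 0, 0.4, 0, 0, 0, 0, 0, 0],
)

```text
time_s: 36.08
tcp_pos: [652.0, 20.5, 69.0]
ee_rot: [180.0, 0.0, 96.7]
force: [-0.7, -0.8, 3.1]
opening: 44.0
grasp_force: 25.9
```

Emit:
step_arm(
  targets=[0.55, 0, 0, 0, 0, 0, 0, 0.65, 0, 0, 0, 0, 0, 0, 0.65, 0, 0, -0.1, 0, 0, 0, 0.75, 0, 0, -0.4, 0, 0, 0, 0.75, 0, 0, -0.3, 0, 0, 0, 0.75, 0, 0, 0, 0, 0, 0],
)

```text
time_s: 36.83
tcp_pos: [652.8, 20.5, 111.0]
ee_rot: [179.8, 0.0, 96.7]
force: [-0.2, 0.5, -0.6]
opening: 63.7
grasp_force: 0.0
```

```bash
python3 - <<'E'
from h import *
look(3)
go(394,319.8,2,96.7)
E
```

```text
top (np.int32(117), array([185.3, 243.7]), array([392.1, 318.3]))
top pile [] board []
side (np.int32(183), array([313.6, 275.6]), array([395.4, 320.8]))
side pile [(np.int32(183), array([239.8, 171.2]), array([650.4,  30.7]))] board []
now [651.7  20.6 108.2] [-1.7994e+02 -1.0000e-02  9.6680e+01] F [-0.2  0.6 -0.5] t 37.025 open 63.8
turn units total -0.0 z units 2.124 x units 6.545 y units -4.421
```

Emit:
step_arm(
  targets=[0.75, 0.73, -0.49, 0, 0, 0, 0, 0.75, 0.73, -0.49, 0, 0, 0, 0, 0.75, 0.73, -0.49, 0, 0, 0, 0, 0.75, 0.73, -0.49, 0, 0, 0, 0, 0.75, 0.73, -0.49, 0, 0, 0, 0, 0.75, 0.73, -0.49, 0, 0, 0, 0, 0.75, 0.73, -0.49, 0, 0, 0, 0, 0.75, 0.72, -0.49, 0.2, 0, 0, 0, 0.75, 0.72, -0.5, 0.3, 0, 0, 0, 0.75, 0, 0, 0.5, 0, 0, 0, 0.75, 0, 0, 0, 0, 0, 0],
)

```text
time_s: 38.4
tcp_pos: [393.3, 319.7, 57.2]
ee_rot: [-179.8, 0.1, 96.7]
force: [-0.4, -0.3, -0.5]
opening: 64.4
grasp_force: 0.0
```

```bash
python3 - <<'E'
from h import *
pile('top',3)
go(394,319.8,2.5,96.7)
E
```

```text
top pile [(np.int32(122), array([271.5, 170. ]), array([647.8,  19.7]))] board [(np.int32(502), array([648.6,  21.3]), ((648.661376953125, 20.648056030273438), (63.18989944458008, 106.48283386230469), 7.130920886993408))]
now [394.2 319.9  58.5] [-1.7992e+02  5.0000e-02  9.6680e+01] F [ 0.6 -0.1  0.2] t 38.45 open 64.2
turn units total -0.0 z units 1.119 x units -0.001 y units -0.004
```

Emit:
step_arm(
  targets=[0.75, 0, 0, 0.6, 0, 0, 0, 0.75, 0, 0, 0.4, 0, 0, 0, 0.75, 0, 0, 0.12, 0, 0, 0, 0.75, 0, 0, 0, 0, 0, 0, 0.4, 0, 0, 0, 0, 0, 0, 0.4, 0, 0, 0, 0, 0, 0, 0.4, 0, 0, 0, 0, 0, 0, 0.4, 0, 0, 0, 0, 0, 0, 0.4, 0, 0, 0, 0, 0, 0],
)

```text
time_s: 39.58
tcp_pos: [395.0, 320.4, 4.1]
ee_rot: [179.9, -0.0, 96.7]
force: [-0.9, -2.2, 7.2]
opening: 43.6
grasp_force: 24.4
```

Emit:
step_arm(
  targets=[0.4, 0, 0, -0.1, 0, 0, 0, 0.4, 0, 0, -0.5, 0, 0, 0, 0.4, 0, 0, -0.9, 0, 0, 0, 0.4, 0, 0, -0.6, 0, 0, 0, 0.4, 0, 0, 0, 0, 0, 0],
)

```text
time_s: 40.2
tcp_pos: [395.3, 320.8, 110.4]
ee_rot: [179.8, -0.1, 96.7]
force: [-1.0, 0.9, -0.8]
opening: 43.6
grasp_force: 25.6
```

```bash
python3 - <<'E'
from h import *
look(3)
go(652.5,21.5,79,96.7)
E
```

```text
top pile [(np.int32(123), array([271.3, 166.6]), array([659.3,  20.5]))] board [(np.int32(500), array([660.2,  21.2]), ((660.4537963867188, 20.87697982788086), (63.31309127807617, 106.36109924316406), 6.447442531585693))]
side (np.int32(199), array([317.6, 257.2]), array([387.8, 261.5]))
side pile [(np.int32(179), array([236.1, 170.8]), array([661.8,  30.4]))] board []
now [394.  319.9 106.9] [-1.7992e+02  4.0000e-02  9.6680e+01] F [ 0.5  0.7 -0.8] t 40.4 open 43.6
turn units total -0.0 z units 0.558 x units -6.529 y units 4.438
```

The board and its pile have been knocked about 12 mm to +x and are still within tolerance. I'll check the pile in a crop before stacking on it.

```bash
python3 - <<'E'
from h import *
im=cams.grab_frame('top')[:,:,::-1];im2=cams.grab_frame('side')[:,:,::-1]
a=cv2.resize(im[135:215,230:310],None,fx=4.5,fy=4.5,interpolation=2);b=cv2.resize(im2[140:220,210:290],None,fx=4.5,fy=4.5,interpolation=2)
cv2.imwrite('pics/k2.png',np.hstack([a,b]))
go(663.5,21.5,82,96.7)
E
```

```text
now [394.1 319.9 106.9] [-1.7992e+02  4.0000e-02  9.6680e+01] F [ 0.4  0.8 -0.1] t 40.5 open 43.9
turn units total -0.0 z units 0.498 x units -6.556 y units 4.656
```

View pics/k2.png

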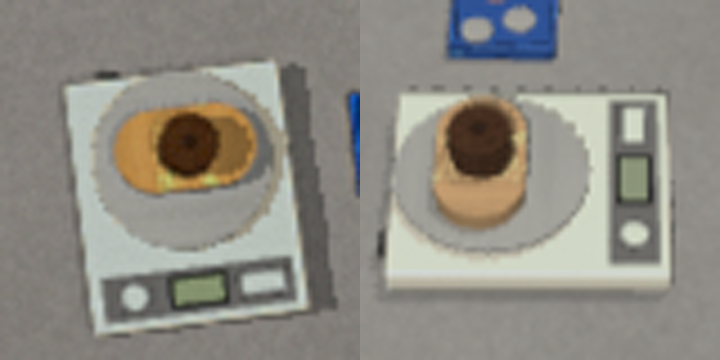

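The pile of three is intact, at (188,143) in the top view and (482,135) in the side view, and sits on the board about 10–12 mm from the pan's centre. Placing cake 4.

Emit:
step_arm(
  targets=[0.4, -0.73, 0.52, 0, 0, 0, 0, 0.4, -0.73, 0.52, 0, 0, 0, 0, 0.4, -0.73, 0.52, 0, 0, 0, 0, 0.4, -0.73, 0.52, 0, 0, 0, 0, 0.4, -0.73, 0.52, 0, 0, 0, 0, 0.4, -0.73, 0.52, 0, 0, 0, 0, 0.4, -0.73, 0.52, 0, 0, 0, 0, 0.4, -0.73, 0.52, 0, 0, 0, 0, 0.4, -0.71, 0.5, 0, 0, 0, 0, 0.4, 0, 0, 0.2, 0, 0, 0, 0.4, 0, 0, 0.2, 0, 0, 0, 0.4, 0, 0, 0, 0, 0, 0, 0.4, 0, 0, 0, 0, 0, 0],
)

```text
time_s: 42.12
tcp_pos: [663.8, 22.6, 88.1]
ee_rot: [180.0, 0.0, 96.7]
force: [-1.1, 0.1, -0.4]
opening: 43.5
grasp_force: 25.6
```

```bash
python3 - <<'E'
from h import *
go(663.5,21.5,79.5,96.7)
E
```

```text
now [663.8  22.6  88.1] [179.99   0.    96.73] F [-1.1  0.1 -0.4] t 42.125 open 43.5
turn units total 0.01 z units 0.171 x units -0.022 y units -0.008
```

Emit:
step_arm(
  targets=[0.4, -0.02, -0.01, 0.1, 0, 0, 0, 0.4, 0, 0, 0.05, 0, 0, 0, 0.4, 0, 0, 0.02, 0, 0, 0, 0.4, 0, 0, 0.01, 0, 0, 0, 0.4, 0, 0, 0, 0, 0, 0],
)

```text
time_s: 42.75
tcp_pos: [663.6, 20.9, 79.2]
ee_rot: [180.0, 0.0, 96.7]
force: [-3.5, -0.2, 4.6]
opening: 43.9
grasp_force: 26.2
```

Emit:
step_arm(
  targets=[0.55, 0, 0, 0, 0, 0, 0, 0.65, 0, 0, 0, 0, 0, 0, 0.65, 0, 0, -0.1, 0, 0, 0, 0.7, 0, 0, -0.4, 0, 0, 0, 0.4, 0, 0, -0.5, 0, 0, 0, 0, 0, 0, 0, 0, 0, 0, 0, 0, 0, 0, 0, 0, 0],
)

```text
time_s: 43.62
tcp_pos: [663.4, 20.9, 128.7]
ee_rot: [-180.0, 0.0, 96.7]
force: [0.2, 0.1, -0.6]
opening: 5.1
grasp_force: 0.0
```

```bash
python3 - <<'E'
from h import *
# long key: 100 mm to -y of round key in the scale's axes (yaw 6.7)
a=np.radians(6.9);print(np.array([544.2,57.4])+100*np.array([np.sin(a),-np.cos(a)]))
go(556.5,-42,40,96.7)
E
```

```text
[556.21368388 -41.87573419]
now [663.4  20.9 128.7] [-179.99    0.     96.68] F [ 0.2  0.1 -0.6] t 43.625 open 5.1
turn units total -0.0 z units 1.774 x units -1.0 y units -2.27
```

Emit:
step_arm(
  targets=[0, -0.25, -0.57, 0, 0, 0, 0, 0, -0.25, -0.57, 0, 0, 0, 0, 0, -0.25, -0.57, 0, 0, 0, 0, 0, -0.25, -0.56, 0, 0, 0, 0, 0, 0, 0, 0, 0, 0, 0, 0, 0, 0, 0.7, 0, 0, 0, 0, 0, 0, 0.7, 0, 0, 0, 0, 0, 0, 0.4, 0, 0, 0, 0, 0, 0, 0, 0, 0, 0, 0, 0, 0, 0, 0, 0, 0],
)

```text
time_s: 44.88
tcp_pos: [557.3, -41.8, 39.4]
ee_rot: [180.0, 0.0, 96.7]
force: [1.1, 0.2, 1.0]
opening: -0.2
grasp_force: 0.0
```

```bash
python3 - <<'E'
from h import *
go(556.5,-42,28,96.7)
pile('top',4);pile('side',4)
im=cams.grab_frame('top')[:,:,::-1];im2=cams.grab_frame('side')[:,:,::-1]
a=cv2.resize(im[135:215,230:310],None,fx=4.5,fy=4.5,interpolation=2);b=cv2.resize(im2[140:220,210:290],None,fx=4.5,fy=4.5,interpolation=2)
cv2.imwrite('pics/k3.png',np.hstack([a,b]))
E
```

```text
now [557.3 -41.8  39.4] [1.7995e+02 1.0000e-02 9.6690e+01] F [1.1 0.2 1. ] t 44.875 open -0.2
turn units total -0.0 z units 0.229 x units -0.002 y units -0.016
top pile [(np.int32(129), array([271.3, 166.4]), array([658.7,  20.7]))] board [(np.int32(457), array([660.9,  24.3]), ((660.4615478515625, 21.11040496826172), (62.92861557006836, 106.1330795288086), 7.080292701721191))]
side pile [(np.int32(207), array([236.3, 170.2]), array([660.2,  35.3]))] board [(np.int32(209), array([667. ,   5.7]), ((664.9508666992188, 7.5400848388671875), (47.62322998046875, 74.89728546142578), 22.627126693725586))]
```

View pics/k3.png

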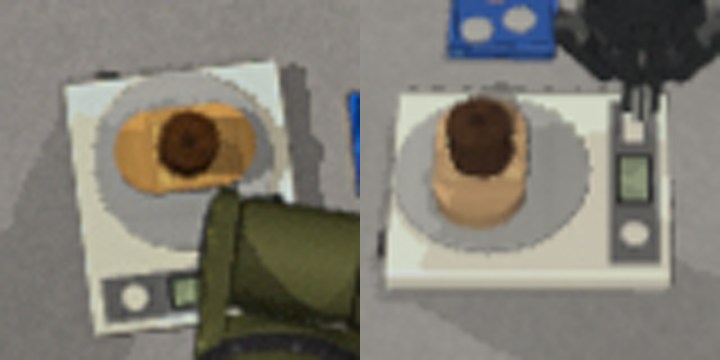

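The four cakes stand in a straight pile, at (188,143) in the top view and (482,137) in the side view. The fingers are over the long key at (633,125), so I press it.

Emit:
step_arm(
  targets=[0, 0, -0.02, 0.18, 0, 0, 0, 0, 0, 0, 0.04, 0, 0, 0, 0, 0, 0, 0.02, 0, 0, 0, 0, 0, 0, 0.01, 0, 0, 0, 0, 0, 0, 0, 0, 0, 0],
)

```text
time_s: 45.7
tcp_pos: [555.7, -42.1, 26.4]
ee_rot: [180.0, 0.0, 96.7]
force: [-0.9, 0.3, 1.5]
opening: 0.2
grasp_force: 0.5
```

Emit:
step_arm(
  targets=[0, 0, 0, 0.01, 0, 0, 0, 0, 0, 0, 0, 0, 0, 0],
)

```text
time_s: 45.95
tcp_pos: [555.7, -42.1, 25.9]
ee_rot: [180.0, 0.0, 96.7]
force: [-0.5, -0.0, 2.5]
opening: 0.2
grasp_force: 1.5
```

Emit:
step_arm(
  targets=[0, 0, 0, 0.01, 0, 0, 0, 0, 0, 0, 0, 0, 0, 0],
)

```text
time_s: 46.2
tcp_pos: [555.7, -42.1, 25.5]
ee_rot: [180.0, 0.0, 96.7]
force: [-1.7, 0.3, 5.4]
opening: 0.3
grasp_force: 2.6
```

Emit:
step_arm(
  targets=[0, 0, 0, 0.01, 0, 0, 0, 0, 0, 0, 0, 0, 0, 0, 0, 0, 0, 0, 0, 0, 0, 0, 0, 0, 0, 0, 0, 0],
)

```text
time_s: 46.7
tcp_pos: [555.8, -42.1, 25.1]
ee_rot: [180.0, 0.0, 96.7]
force: [-2.3, -0.7, 6.4]
opening: -0.1
grasp_force: 3.5
```

Emit:
step_arm(
  targets=[0, 0, 0, -0.3, 0, 0, 0, 0.5, 0, 0, -0.9, 0, 0, 0, 1, 0, 0, -0.9, 0, 0, 0, 1, 0, 0, 0, 0, 0, 0, 1, 0, 0, 0, 0, 0, 0],
)

```text
time_s: 47.32
tcp_pos: [555.4, -42.0, 129.7]
ee_rot: [-180.0, -0.0, 96.7]
force: [-0.1, 0.0, -0.0]
opening: 72.1
grasp_force: 0.0
```

```bash
python3 - <<'E'
from h import *
pile('top',4)
go(664,22,100,96.7)
E
```

```text
top pile [(np.int32(129), array([271.6, 166.4]), array([658.5,  19.9]))] board [(np.int32(484), array([660.7,  22.3]), ((660.4854125976562, 20.91793441772461), (62.92861557006836, 105.74518585205078), 7.080292701721191))]
now [555.2 -42.  129.1] [-1.7993e+02 -2.0000e-02  9.6680e+01] F [ 0.2 -0.9 -1.6] t 47.375 open 79.0
turn units total -0.0 z units 0.582 x units 1.017 y units 2.311
```

Emit:
step_arm(
  targets=[1, 0.25, 0.58, 0, 0, 0, 0, 1, 0.25, 0.58, 0, 0, 0, 0, 1, 0.25, 0.58, 0, 0, 0, 0, 1, 0.26, 0.57, 0, 0, 0, 0, 1, 0, 0, 0, 0, 0, 0, 1, 0, 0, 0, 0, 0, 0],
  grip_force=60,
)

```text
time_s: 48.12
tcp_pos: [663.8, 21.3, 128.6]
ee_rot: [-179.9, -0.0, 96.7]
force: [0.0, 0.4, 1.0]
opening: 85.6
grasp_force: 0.0
```

```bash
python3 - <<'E'
from h import *
pile('side',4)
go(664,22,32,96.7)
E
```

```text
side pile [(np.int32(200), array([236.1, 170.1]), array([660.9,  35.1]))] board []
now [663.8  21.1 129.1] [-1.7992e+02 -1.0000e-02  9.6660e+01] F [-1.   0.6  0.7] t 48.175 open 85.5
turn units total -0.01 z units 1.941 x units 0.017 y units 0.006
```

Emit:
step_arm(
  targets=[1, 0, 0, 0.5, 0, 0, 0, 1, 0, 0, 0.5, 0, 0, 0, 1, 0, 0, 0.5, 0, 0, 0, 1, 0, 0, 0.3, 0, 0, 0, 1, 0, 0, 0.1, 0, 0, 0, 1, 0, 0, 0, 0, 0, 0, 1, 0, 0, 0, 0, 0, 0],
)

```text
time_s: 49.05
tcp_pos: [664.9, 21.5, 35.8]
ee_rot: [179.9, 0.0, 96.7]
force: [0.3, -0.1, -0.2]
opening: 85.6
grasp_force: 0.0
```

Emit:
step_arm(
  targets=[0.85, 0, 0, 0, 0, 0, 0, 0.8, 0, 0, 0, 0, 0, 0, 0.75, 0, 0, 0, 0, 0, 0, 0.7, 0, 0, 0, 0, 0, 0, 0.65, 0, 0, 0, 0, 0, 0, 0.6, 0, 0, 0, 0, 0, 0, 0.6, 0, 0, 0, 0, 0, 0],
)

```text
time_s: 49.92
tcp_pos: [664.8, 21.5, 35.5]
ee_rot: [180.0, 0.0, 96.7]
force: [-1.8, 0.0, 5.9]
opening: 61.6
grasp_force: 66.2
```

Emit:
step_arm(
  targets=[0.6, 0, 0, -0.04, 0, 0, 0, 0.6, 0, 0, -0.08, 0, 0, 0, 0.6, 0, 0, -0.14, 0, 0, 0, 0.6, 0, 0, -0.2, 0, 0, 0, 0.6, 0, 0, -0.24, 0, 0, 0, 0.6, 0, 0, -0.24, 0, 0, 0, 0.6, 0, 0, -0.24, 0, 0, 0, 0.6, 0, 0, -0.2, 0, 0, 0, 0.6, 0, 0, -0.14, 0, 0, 0, 0.6, 0, 0, -0.08, 0, 0, 0, 0.6, 0, 0, -0.02, 0, 0, 0, 0.6, 0, 0, 0, 0, 0, 0],
)

```text
time_s: 51.42
tcp_pos: [664.4, 21.5, 115.5]
ee_rot: [-180.0, -0.0, 96.7]
force: [0.2, 0.1, -2.3]
opening: 62.1
grasp_force: 65.6
```

```bash
python3 - <<'E'
from h import *
save('side','l1.png',(190,110,290,210),6)
go(590,-368,110,96.7)
E
```

```text
now [664.3  21.5 115.4] [-1.7997e+02 -1.0000e-02  9.6680e+01] F [ 0.1 -0.3 -2.8] t 51.475 open 61.8
turn units total -0.0 z units 0.108 x units -7.564 y units -2.386
```

View pics/l1.png

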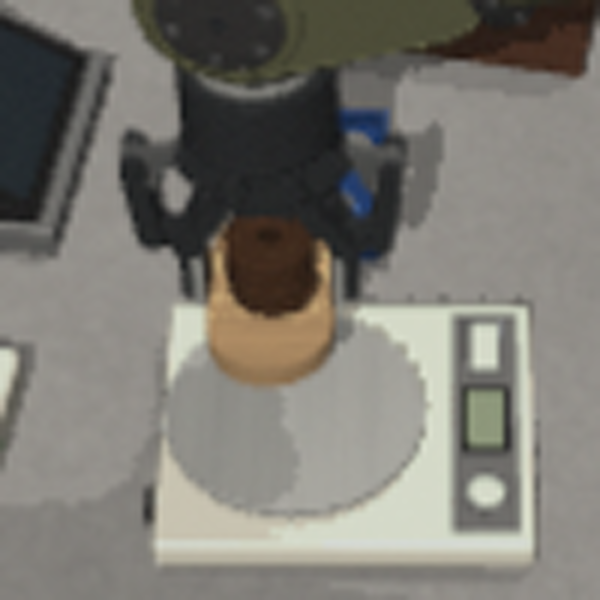

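The board is held level with its pile upright (crop px (270,270)). Next I carry it gently to the box.

Emit:
step_arm(
  targets=[0.6, -0.1, -0.03, 0, 0, 0, 0, 0.6, -0.2, -0.06, 0, 0, 0, 0, 0.6, -0.3, -0.09, 0, 0, 0, 0, 0.6, -0.4, -0.13, 0, 0, 0, 0, 0.6, -0.46, -0.15, 0, 0, 0, 0, 0.6, -0.46, -0.15, 0, 0, 0, 0, 0.6, -0.46, -0.15, 0, 0, 0, 0, 0.6, -0.46, -0.15, 0, 0, 0, 0, 0.6, -0.46, -0.15, 0, 0, 0, 0, 0.6, -0.46, -0.15, 0, 0, 0, 0, 0.6, -0.46, -0.15, 0, 0, 0, 0, 0.6, -0.46, -0.15, 0, 0, 0, 0, 0.6, -0.46, -0.15, 0, 0, 0, 0, 0.6, -0.46, -0.15, 0, 0, 0, 0, 0.6, -0.46, -0.15, 0, 0, 0, 0, 0.6, -0.46, -0.14, 0, 0, 0, 0, 0.6, -0.4, -0.13, 0, 0, 0, 0, 0.6, -0.3, -0.09, 0, 0, 0, 0, 0.6, -0.2, -0.06, 0, 0, 0, 0, 0.6, -0.1, -0.02, 0, 0, 0, 0],
)

```text
time_s: 53.98
tcp_pos: [589.0, -366.2, 115.7]
ee_rot: [-180.0, -0.0, 96.7]
force: [0.0, 0.6, -2.6]
opening: 62.0
grasp_force: 65.5
```

Emit:
step_arm(
  targets=[0.6, 0, 0, 0, 0, 0, 0, 0.6, 0, 0, 0, 0, 0, 0],
)

```text
time_s: 54.22
tcp_pos: [589.3, -365.4, 115.8]
ee_rot: [180.0, -0.0, 96.7]
force: [0.1, 0.5, -1.5]
opening: 61.8
grasp_force: 65.5
```

```bash
python3 - <<'E'
from h import *
im=cams.grab_frame('top')[:,:,::-1];im2=cams.grab_frame('side')[:,:,::-1]
a=cv2.resize(im[145:235,335:425],None,fx=4,fy=4,interpolation=2);b=cv2.resize(im2[40:130,240:330],None,fx=4,fy=4,interpolation=2)
cv2.imwrite('pics/b1.png',np.hstack([a,b]))
go(590,-368,65.5,96.7)
# box top corners for checking
for c in((525,-278),(655,-278),(525,-458),(655,-458)):print(np.round(px('side',(*c,64))),end=' ')
E
```

```text
now [ 589.2 -365.4  115.8] [180.    -0.    96.71] F [ 0.1  0.1 -1.7] t 54.325 open 61.6
turn units total 0.0 z units 1.007 x units -0.053 y units 0.009
[290. 110.] [253. 107.] [294.  78.] [260.  75.]
```

View pics/b1.png

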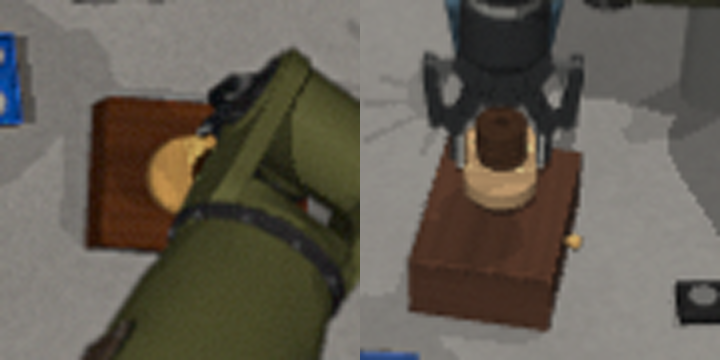

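The board hangs over the box's middle (side view (500,165)), and the box corners match the projection. Lowering it now.

Emit:
step_arm(
  targets=[0.6, -0.04, 0, 0.05, 0, 0, 0, 0.6, 0, 0, 0.12, 0, 0, 0, 0.6, 0, 0, 0.2, 0, 0, 0, 0.6, 0, 0, 0.2, 0, 0, 0, 0.6, 0, 0, 0.16, 0, 0, 0, 0.6, 0, 0, 0.1, 0, 0, 0, 0.6, 0, 0, 0.06, 0, 0, 0, 0.6, 0, 0, 0.04, 0, 0, 0, 0.6, 0, 0, 0.02, 0, 0, 0, 0.6, 0, 0, 0, 0, 0, 0],
)

```text
time_s: 55.58
tcp_pos: [589.3, -367.9, 68.4]
ee_rot: [180.0, 0.0, 96.7]
force: [0.4, -0.3, -1.7]
opening: 61.8
grasp_force: 65.5
```

Emit:
step_arm(
  targets=[0.6, 0, 0, 0.02, 0, 0, 0, 0.6, 0, 0, 0.02, 0, 0, 0, 0.6, 0, 0, 0, 0, 0, 0],
)

```text
time_s: 55.95
tcp_pos: [589.2, -367.9, 66.1]
ee_rot: [-180.0, -0.0, 96.7]
force: [0.0, -0.0, -1.4]
opening: 62.0
grasp_force: 65.5
```

Emit:
step_arm(
  targets=[0.6, 0, 0, 0.01, 0, 0, 0, 0.6, 0, 0, 0.01, 0, 0, 0, 0.6, 0, 0, 0, 0, 0, 0],
)

```text
time_s: 56.32
tcp_pos: [589.3, -367.9, 65.6]
ee_rot: [180.0, 0.0, 96.7]
force: [-1.8, 1.0, 2.2]
opening: 61.7
grasp_force: 65.9
```

Contact. Opening gradually, then straight up.

Emit:
step_arm(
  targets=[0.75, 0, 0, 0, 0, 0, 0, 0.8, 0, 0, 0, 0, 0, 0, 0.9, 0, 0, 0, 0, 0, 0, 1, 0, 0, 0, 0, 0, 0, 1, 0, 0, 0, 0, 0, 0, 1, 0, 0, -0.3, 0, 0, 0, 1, 0, 0, -0.7, 0, 0, 0, 1, 0, 0, -0.9, 0, 0, 0, 1, 0, 0, -0.6, 0, 0, 0, 1, 0.9, 0, 0, 0, 0, 0, 1, 0.9, 0, 0, 0, 0, 0, 1, 0.9, 0, 0, 0, 0, 0, 1, 0.9, 0, 0, 0, 0, 0, 1, 0.9, 0, 0, 0, 0, 0, 1, 0.9, 0, 0, 0, 0, 0, 1, 0, 0, 0, 0, 0, 0],
)

```text
time_s: 58.32
tcp_pos: [557.9, -97.3, 191.8]
ee_rot: [179.9, 0.0, 96.9]
force: [0.0, -0.7, 0.0]
opening: 85.4
grasp_force: 0.0
```

```bash
python3 - <<'E'
from h import *
print(state()['tcp_pos'])
im=cams.grab_frame('top')[:,:,::-1];im2=cams.grab_frame('side')[:,:,::-1]
a=cv2.resize(im[145:235,335:425],None,fx=4,fy=4,interpolation=2);b=cv2.resize(im2[40:130,240:330],None,fx=4,fy=4,interpolation=2)
cv2.imwrite('pics/b2.png',np.hstack([a,b]))
[print(b[2],b[3]) for b in board('top',78)]
E
```

```text
[557.89273906 -97.34143431 191.75961818]
[ 586.3 -363.4] ((586.9251098632812, -366.43701171875), (63.18861770629883, 102.54769897460938), 6.398587226867676)
```

View pics/b2.png

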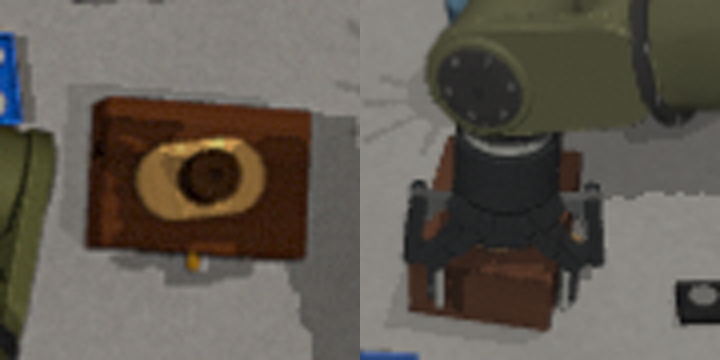

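The board stands in the middle of the box's top (top view (200,179)) with the pile centred on it. The pile's small shift to (208,177) is parallax. Nothing is touching it, so I'll hand the job in.

```bash
python3 -c "
from rig import job
print(job.close_job())"
```

```text
the job is handed in; nothing more can be done
None
```

I handed the job in at about 58 s: the scale was zeroed with the bare board, all four brown cakes were stacked, the reading was held, and the board with its pile now stands in the middle of the key box's top; no verdict came back, and the board was knocked about 12 mm on the pan but stayed within tolerance.

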